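# Load test tiles into a gated carrying cassette

## Robot

A 6-joint arm with a two-finger parallel gripper is mounted at the origin on the work surface. World frame = base frame: x ahead of the robot, y to its left, z up, the work surface at z = 0. Lengths are in m, angles in rad, forces in N, time in s.
With the tool pointing down it reaches from about 0.3 to 0.775 m from the base axis. Payload 14.6 kg.
Tool frame: the origin (TCP) lies at the very end of the fingers, on their centre line; the grasp point (between the pads) lies 19 mm behind it; z points along the fingers, y is the line along which they close (so a half turn about z gives the same grasp; the last joint's range is limited). The gripper opens to 85 mm and grips with 20 to 120 N. Pads are 22 mm wide; open, the fingers measure 114 mm over their backs; the gripper's body (76 mm by 85 mm) begins 54 mm behind the grasp point. The pads swing forward as they close: fully open they stand 13 mm farther back than shut.
Start: joints at [1.092, 0.3, 1.521, -0, 1.321, -0.067], TCP at [0.22, 0.504, 0.231] pointing down, gripper open.
Joint ranges: [-3.03, 3.03], [-0.79, 2.21], [0.23, 2.52], [-1.04, 4.18], [0, 3.07], [-2.55, 2.55]. Speed limits (rad/s): [2.22, 2.22, 2.57, 3.14, 3.14, 3.14].

## Interface

Orientations are given as a 3x3 rotation matrix whose columns are the frame's x, y, z axes.
In Python, from station import r gives the robot as it stands.
- The arm moves only by the tool apply_moves, never from a script. Its argument "series" is a list of rows, each a list of 3 entries, a list of its own where there are three numbers: the shift along the tool's x, y, z in units of 0.2 m (1.0 is 0.2 m), then the turn, a rotation vector about the tool's x, y, z in units of 180 degrees (1.0 is 180 degrees), then the closure, from 0 (fully open) to 1 (shut). A call has exactly 10 rows; each row shifts and turns the commanded pose from where the row before left it, along the tool's axes as they then stand; what a row does not reach is not made up. A row lasts 1/12 s, in which the tool goes at most 41.7 mm and 7.16 degrees, less where a joint would pass 70% of its speed; a pose out of reach is approached as far as the arm can. A call with a number of a shift or a turn outside -1 to 1 is refused whole. A call with a gripper value outside its range is refused whole. The fingers move at their own pace and stop on an object; the grip force is fixed at half the most. Time passes only in rows, so rows that do not move let the fingers close, or fill a call up. It gives the time, the measured TCP pose, the force, the opening and the grip force at its end, in the units of the state.
- r.state(): the state, without advancing time (a new reading comes with each control period).
- r.capture(name): name is "scene" or "top" or "wrist"; returns the picture (384x512x3 uint8, blue, green, red); there is no depth.
- r.calibration(name): a dict with "fx", "fy", "cx", "cy" (pixels), "k1" (the pictures are not rectified: a ray, as slopes to the right and down, at radius r is drawn at 1 + k1 r^2 times it, then the intrinsics apply), "world_to_cam" (4x4, takes a point from world to camera coordinates); the wrist camera has in their place "mount" (4x4, takes a point from camera to tool coordinates, whose origin is the TCP and whose axes are the flange's). Camera axes: x right, y down, z forward; pixel columns grow to the right and rows downward; lengths in m; the calibration is good to about 2 mm. A picture is of the moment at which its call begins: read the wrist's pose just before it. calibration takes no time and is no camera call.
- r.sign_off(): hands the job in; it is judged then, once.
The state is a dict: "time_s": time; "q": joint angles; "qvel": joint speeds; "tau": joint torques, N m; "tcp_pos": TCP position; "eef_rot": TCP orientation; "contact_force": force on the tool from outside, world axes, zero at the start; "ft_torque": the same for the moment, N m; "width": opening from 0.0 (shut) to 1.0 (fully open); "grasp_force": force on a finger pad.
Only numpy, scipy, OpenCV 4.12 (cv2) and the standard library are available. Lean on these libraries where they do the work, as an engineer would, in place of code of your own. Each camera call takes 0.05 s, during which the arm holds its last target. There are 200 camera calls.

## Task

Get the test tiles ready to carry to the kiln: fold both carton flaps back past upright and slide the cassette's retaining gate fully open, then stand every tile from the carton upright in a bay of its own, the tall tiles in the deep bays and the short ones in the shallow bays. With all the tiles in, slide the gate back fully home over them; leave the flaps folded back and the glaze bottle, jar and sponge where they are.

Things in the scene. Friction and masses are not known exactly. Their poses are not given: they have to be found in the camera images.
- carton: open cardboard carton, fixed to the table, outside 98 mm (own x) x 308 mm (own y) x 97 mm high, walls and floor 4 mm, the two short end walls only 80 mm high. The tiles stand on its floor in one row along y, plates across the row, about 54 mm apart; a 20 mm wide, 30 mm high pad lies along each end wall. Origin: centre of the underside; z up
- flap_near (a joint): carton flap along the carton's -x long side, hinged on the rim line (own x = -49 mm, height 97 mm). 40 mm from hinge to free edge, 304 mm long, 4 mm thick. Angle in rad: 0 = flat over the opening, 1.57 = upright, 2.3 = stop, folded out. Starts half raised; stays where left; about 1 N at the edge moves it along its arc (a flat sideways push on the edge of a low flap can jam)
- flap_near_edge (a point): middle of the free edge of flap_near
- flap_far (a joint): carton flap along the +x long side, hinged on the rim line (own x = +49 mm, height 97 mm); same size, angle and behaviour as flap_near, opening the other way
- flap_far_edge (a point): middle of the free edge of flap_far
- cassette: fixed plywood cassette, 140 mm (own x, -96 to +44) x 312 mm (own y). Five bays in a row along y, 54 mm apart (bay0 at +y, bay4 at -y), each 72 (x) x 50 mm (y) inside; bay0, bay1, bay2 deep, bay3, bay4 shallow. Heights above the table: partitions 52 mm, long walls 60, end boards 112 (inner faces 150 mm from the middle). Origin: middle of the bays at table level; z up
- gate (a joint): the cassette's retaining gate, an aluminium bar 36 mm wide, 8 mm thick, as long as the cassette, underside 101 mm above the table (a tile in its right bay ends 5 mm below; a tall tile in a shallow bay blocks it). In m: 0 = home, over the tiles' -x part; 0.048 = fully open, slid towards the cassette's -x. About 2 N of friction; stays where left
- gate_knob (a point): centre of the top of the gate's round wooden knob, 24 mm in diameter, 34 mm high, 143 mm above the table, standing in the middle of the gate (at x = -20 mm in the cassette frame with the gate home)
- bay0 (a point): centre of the floor of deep bay 0, 8 mm above the table; axes as the cassette
- bay1 (a point): centre of the floor of deep bay 1, 8 mm above the table
- bay2 (a point): centre of the floor of deep bay 2, 8 mm above the table
- bay3 (a point): centre of the floor of shallow bay 3, 26 mm above the table
- bay4 (a point): centre of the floor of shallow bay 4, 26 mm above the table
- tall_a: fired-clay standing test tile (inverted T), tall: 88 mm high, 150 g. Foot 60 x 40 x 12 mm; from its middle rises a plate 60 mm wide (own x), 10 mm thick (own y), to the full height; a small white flower on one face. Origin: centre of the underside; z up; a half turn about z changes nothing. None at the start = absent today
- tall_b: fired-clay standing test tile (inverted T), tall: 88 mm high, 150 g. Foot 60 x 40 x 12 mm; from its middle rises a plate 60 mm wide (own x), 10 mm thick (own y), to the full height; a small white flower on one face. Origin: centre of the underside; z up; a half turn about z changes nothing. None at the start = absent today
- tall_c: fired-clay standing test tile (inverted T), tall: 88 mm high, 150 g. Foot 60 x 40 x 12 mm; from its middle rises a plate 60 mm wide (own x), 10 mm thick (own y), to the full height; a small white flower on one face. Origin: centre of the underside; z up; a half turn about z changes nothing. None at the start = absent today
- short_a: fired-clay standing test tile (inverted T), short: 70 mm high, 110 g. Foot 60 x 40 x 12 mm; from its middle rises a plate 60 mm wide (own x), 10 mm thick (own y), to the full height; a small white flower on one face. Origin: centre of the underside; z up; a half turn about z changes nothing. None at the start = absent today
- short_b: fired-clay standing test tile (inverted T), short: 70 mm high, 110 g. Foot 60 x 40 x 12 mm; from its middle rises a plate 60 mm wide (own x), 10 mm thick (own y), to the full height; a small white flower on one face. Origin: centre of the underside; z up; a half turn about z changes nothing. None at the start = absent today
- glaze_bottle: bystander: white bottle with a blue cap, 60 mm in diameter, 130 mm high; origin centre of underside
- jar: bystander: glass jar with a red lid, 72 mm in diameter, 100 mm high; origin centre of underside
- sponge: bystander: orange sponge block 80 x 50 x 30 mm; origin centre of underside
Things that resemble listed ones, but are neither listed nor needed, are in the scene too. What is shaped like the tall_c but purple is not meant.

How it is judged:
By the outcome, as a careful person would: the job done as asked, in the order asked, and still so for the second after the job is handed in, with the robot touching nothing.
Of tall_a, tall_b, tall_c, short_a, short_b only 3 to 5 are there at a start; the rules pass over those that are not, and their reading is None.
At some moment in a run one of tall_a, tall_b, tall_c, short_a, short_b may be knocked a few centimetres aside while the robot is not near it.
Once in a run the grip may slacken for a moment while it holds something.
It also fails if it takes over 210 s, if anything falls off the work surface, if the arm or the gripper's body presses on something with over 40 N, if the wrist force passes 120 N, or if a joint passes its speed limit or range.

## Working session

There is one attempt and no reset: what is moved stays moved. The work goes in short steps, Python scripts to look and compute and a tool call to move; the robot and the scene stay as the last step left them, time stands still between calls to the robot, and variables do not carry over. Pictures are saved under pics/ and viewed, at most 14 in all, crops included, and the job is handed in when it is done.

Besides the shell and the picture viewer there is one more tool, called by a JSON object that holds its "method" and its "body", one argument or row to a line. apply_moves: Moves the arm, as the interface text tells. Its arguments: {"type":"object","properties":{"series":{"type":"array","items":{"type":"array"}}},"required":["series"]}

```bash
ls; mkdir -p pics
python3 - <<'E'
from station import r
import cv2,numpy as np
np.set_printoptions(precision=4,suppress=True)
for n in("scene","top"):
    cv2.imwrite(f"pics/{n}0.png",r.capture(n))
    print(n,r.calibration(n))
print(r.calibration("wrist"));print(r.state())
E
```

```text
pics
scene {'fx': 375.87956596491637, 'fy': 375.87956596491637, 'cx': 246.85771615062347, 'cy': 189.67074445587096, 'k1': 0.029611450592237656, 'world_to_cam': array([[-0.2676,  0.9634, -0.013 ,  0.2095],
       [ 0.7978,  0.214 , -0.5636, -0.3668],
       [-0.5402, -0.1612, -0.8259,  1.5199],
       [ 0.    ,  0.    ,  0.    ,  1.    ]])}
top {'fx': 441.47202532267835, 'fy': 441.47202532267835, 'cx': 244.77172110264496, 'cy': 187.36921497306457, 'k1': -0.0687351293388337, 'world_to_cam': array([[ 0.0168, -0.9999,  0.0035, -0.0558],
       [-0.9945, -0.017 , -0.1038,  0.5786],
       [ 0.1038, -0.0017, -0.9946,  1.1195],
       [ 0.    ,  0.    ,  0.    ,  1.    ]])}
{'fx': 272.371659949538, 'fy': 272.371659949538, 'cx': 257.16240399262466, 'cy': 191.46249244072746, 'k1': -0.034814818401294786, 'mount': array([[ 0.0003, -0.9524, -0.3049,  0.0779],
       [ 1.    ,  0.0002,  0.0005,  0.0007],
       [-0.0004, -0.3049,  0.9524, -0.1429],
       [ 0.    ,  0.    ,  0.    ,  1.    ]])}
{'time_s': 0.1, 'q': array([ 1.0924,  0.3004,  1.5215, -0.    ,  1.3207, -0.0666]), 'qvel': array([ 0.0003, -0.0019, -0.0021,  0.0008,  0.0007, -0.0002]), 'tau': array([  0.0016, -54.4369, -36.2378,  -0.    ,   0.003 ,   0.    ]), 'tcp_pos': array([0.22  , 0.5038, 0.2308]), 'eef_rot': array([[-0.9164,  0.4002, -0.0005],
       [ 0.4002,  0.9164, -0.0009],
       [ 0.0001, -0.0011, -1.    ]]), 'contact_force': array([0.5091, 0.3587, 0.3182]), 'ft_torque': array([-0.0036,  0.0281, -0.009 ]), 'grasp_force': 0.0, 'width': 1.0008002657124206}
```

View pics/top0.png

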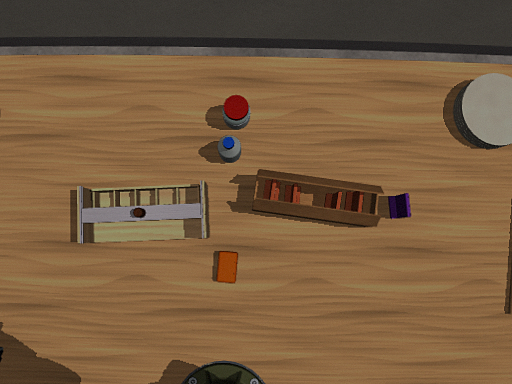

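View pics/scene0.png

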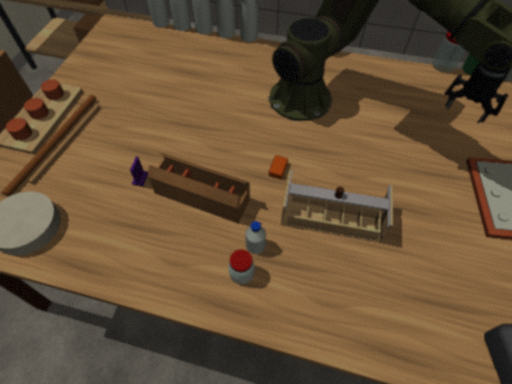

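The top view shows the cassette at px (78–207, 182–243) with its gate home and a knob at (139,212). The carton is at (252–382, 170–227) with 4 tiles at (273,190), (293,193), (333,200) and (355,202); the middle slot is empty. The purple decoy is at (399,206).

```bash
cat > h.py <<'E'
from station import r
import cv2,numpy as np
from scipy.spatial.transform import Rotation as R
np.set_printoptions(precision=4,suppress=True)
def cam(n,st=None):
    c=r.calibration(n)
    if n=="wrist":
        T=np.eye(4);T[:3,:3]=st["eef_rot"];T[:3,3]=st["tcp_pos"];M=T@c["mount"]
    else: M=np.linalg.inv(c["world_to_cam"])
    return c,M
def ray(c,M,px):
    d=(np.array(px,float)-[c["cx"],c["cy"]])/[c["fx"],c["fy"]]
    u=d.copy()
    for _ in range(20): u=d/(1+c["k1"]*(u@u))
    return M[:3,3],M[:3,:3]@np.r_[u,1]
def onz(c,M,px,z):
    o,d=ray(c,M,px); return o+d*(z-o[2])/d[2]
def proj(c,M,p):
    q=np.linalg.inv(M)@np.r_[p,1]; u=q[:2]/q[2]; u=u*(1+c["k1"]*(u@u)); return u*[c["fx"],c["fy"]]+[c["cx"],c["cy"]]
def snap(n,f=None):
    st=r.state(); im=r.capture(n)
    if f: cv2.imwrite(f,im)
    return im,*cam(n,st)
def shift(p,yaw,st=None):
    """tool-frame shift in units (0.2 m) from the measured pose to p, and the turn (units of pi) that puts the tool down with its y axis at yaw"""
    st=st or r.state(); E=st["eef_rot"]
    y=np.array([np.cos(yaw),np.sin(yaw),0]); 
    if y@E[:,1]<0: y=-y
    z=np.array([0,0,-1.]); T=np.c_[np.cross(y,z),y,z]
    rv=R.from_matrix(E.T@T).as_rotvec()/np.pi
    d=np.asarray(p)-st["tcp_pos"]
    print("t",st["time_s"],"tcp",st["tcp_pos"],"w",st["width"],"gf",st["grasp_force"])
    print(" turn",rv," shift in present axes",E.T@d/.2," in turned axes",T.T@d/.2,"dist m",np.linalg.norm(d))
E
python3 - <<'E'
from h import *
c,M=cam("top")
im=cv2.imread("pics/top0.png")
for n,p in dict(cart=[(258,171),(382,187),(378,227),(252,211)]).items():
    for q in p: print(n,q,onz(c,M,q,.097))
for q in [(139,211),(229,144),(236,102),(228,260)]: print(q,onz(c,M,q,.12))
a=cv2.resize(im[160:235,240:390],None,fx=5,fy=5,interpolation=cv2.INTER_CUBIC)
cv2.imwrite("pics/c1.png",a)
P=np.array([onz(c,M,q,.097) for q in [(258,171),(382,187),(378,227),(252,211)]]).mean(0)
shift([P[0]-.04,P[1],.33],np.pi/2-.12)
shift([P[0]-.04,P[1],.33],0)
E
```

```text
cart (258, 171) [ 0.6136 -0.0777  0.097 ]
cart (382, 187) [ 0.5792 -0.385   0.097 ]
cart (378, 227) [ 0.4805 -0.3737  0.097 ]
cart (252, 211) [ 0.5148 -0.0644  0.097 ]
(139, 211) [0.5089 0.2065 0.12  ]
(229, 144) [ 0.6752 -0.0058  0.12  ]
(236, 102) [ 0.7805 -0.0207  0.12  ]
(228, 260) [ 0.3968 -0.0091  0.12  ]
t 0.1 tcp [0.22   0.5038 0.2308] w 1.0008002657124206 gf 0.0
 turn [-0.0003 -0.0001 -0.0929]  shift in present axes [-2.7738 -2.7667 -0.4934]  in turned axes [-1.861  -3.4471 -0.4961] dist m 0.7897390367422945
t 0.1 tcp [0.22   0.5038 0.2308] w 1.0008002657124206 gf 0.0
 turn [-0.0003  0.0002  0.3689]  shift in present axes [-2.7738 -2.7667 -0.4934]  in turned axes [-3.6451  1.435  -0.4961] dist m 0.7897390367422945
```

View pics/c1.png

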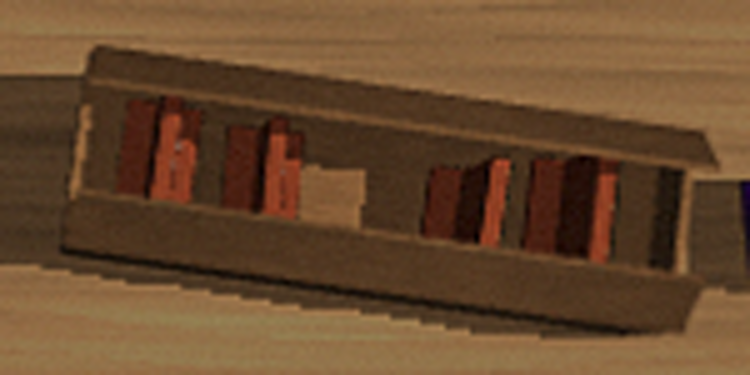

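{"method": "apply_moves", "body": {
  "series": [
    [[0, 0, -0.165], [0, 0, -0.031], 0],
    [[0, 0, -0.165], [0, 0, -0.031], 0],
    [[0, 0, -0.165], [0, 0, -0.031], 0],
    [[-0.115, -0.114, 0], [0, 0, 0], 0],
    [[-0.115, -0.114, 0], [0, 0, 0], 0],
    [[-0.115, -0.114, 0], [0, 0, 0], 0],
    [[-0.115, -0.114, 0], [0, 0, 0], 0],
    [[-0.115, -0.114, 0], [0, 0, 0], 0],
    [[-0.115, -0.114, 0], [0, 0, 0], 0],
    [[-0.115, -0.114, 0], [0, 0, 0], 0]
  ]
}}

```text
time_s: 0.93
tcp_pos: [0.3616, 0.3249, 0.3301]
eef_rot: [[-0.993, 0.119, -0.0], [0.119, 0.993, -0.0], [0.0, -0.0, -1.0]]
contact_force: [0.6, 1.3, -0.4]
width: 0.999
grasp_force: 0.0
```

{"method": "apply_moves", "body": {
  "series": [
    [[-0.115, -0.114, 0], [0, 0, 0], 0],
    [[-0.115, -0.114, 0], [0, 0, 0], 0],
    [[-0.115, -0.114, 0], [0, 0, 0], 0],
    [[-0.115, -0.114, 0], [0, 0, 0], 0],
    [[-0.115, -0.114, 0], [0, 0, 0], 0],
    [[0, 0, 0], [0, 0, 0], 0.5],
    [[0, 0, 0], [0, 0, 0], 0.5],
    [[0, 0, 0], [0, 0, 0], 1],
    [[0, 0, 0], [0, 0, 0], 1],
    [[0, 0, 0], [0, 0, 0], 1]
  ]
}}

```text
time_s: 1.77
tcp_pos: [0.461, 0.2002, 0.3303]
eef_rot: [[-0.993, 0.118, 0.0], [0.118, 0.993, 0.0], [-0.0, 0.0, -1.0]]
contact_force: [1.1, -0.2, -0.4]
width: 0.297
grasp_force: 0.0
```

Run:
```python
from h import *
im,c,M=snap("wrist","pics/w1.png"); np.savez("pics/w1.npz",M=M)
shift([.507,-.225,.33],np.pi/2-.12)
```

```text
t 1.8167 tcp [0.4611 0.2001 0.3304] w 0.2032885557092622 gf 0.0
 turn [0.     0.     0.0005]  shift in present axes [-0.479  -2.0838  0.0017]  in turned axes [-0.4824 -2.083   0.0019] dist m 0.4276194617701833
```

View pics/w1.png

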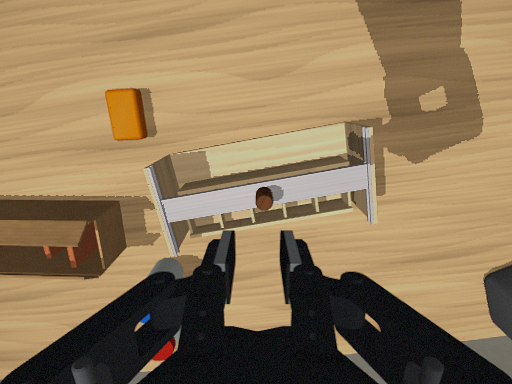

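The wrist view shows the cassette with end boards at x≈160 and x≈370 px, the gate between them at row ~195, and the knob at (264,198).

Run:
```python
from h import *
im=cv2.imread("pics/w1.png")
cv2.imwrite("pics/w1c.png",cv2.resize(im[112:262,140:390],None,fx=3.2,fy=3.2,interpolation=cv2.INTER_CUBIC))
```

{"method": "apply_moves", "body": {
  "series": [
    [[-0.048, -0.2, 0], [0, 0, 0], 1],
    [[-0.048, -0.2, 0], [0, 0, 0], 1],
    [[-0.048, -0.2, 0], [0, 0, 0], 1],
    [[-0.048, -0.2, 0], [0, 0, 0], 1],
    [[-0.048, -0.2, 0], [0, 0, 0], 1],
    [[-0.048, -0.2, 0], [0, 0, 0], 1],
    [[-0.048, -0.2, 0], [0, 0, 0], 1],
    [[-0.048, -0.2, 0], [0, 0, 0], 1],
    [[-0.048, -0.2, 0], [0, 0, 0], 1],
    [[-0.048, -0.2, 0], [0, 0, 0], 1]
  ]
}}

```text
time_s: 2.65
tcp_pos: [0.509, -0.2107, 0.3305]
eef_rot: [[-0.993, 0.119, 0.0], [0.119, 0.993, -0.0], [-0.0, -0.0, -1.0]]
contact_force: [-0.0, -0.2, -0.3]
width: 0.002
grasp_force: 0.0
```

{"method": "apply_moves", "body": {
  "series": [
    [[0, -0.08, 0], [0, 0, 0], 1],
    [[0, 0, 0], [0, 0, 0], 1],
    [[0, 0, 0], [0, 0, 0], 1],
    [[0, 0, 0], [0, 0, 0], 1],
    [[0, 0, 0], [0, 0, 0], 1],
    [[0, 0, 0], [0, 0, 0], 1],
    [[0, 0, 0], [0, 0, 0], 1],
    [[0, 0, 0], [0, 0, 0], 1],
    [[0, 0, 0], [0, 0, 0], 1],
    [[0, 0, 0], [0, 0, 0], 1]
  ]
}}

```text
time_s: 3.48
tcp_pos: [0.5072, -0.2249, 0.3303]
eef_rot: [[-0.993, 0.119, 0.0], [0.119, 0.993, -0.0], [-0.0, -0.0, -1.0]]
contact_force: [-0.5, 0.7, 0.5]
width: -0.003
grasp_force: 0.0
```

Run:
```python
from h import *
im,c,M=snap("wrist","pics/w2.png"); np.savez("pics/w2.npz",M=M)
cv2.imwrite("pics/w2c.png",cv2.resize(im[120:270,120:400],None,fx=2.8,fy=2.8,interpolation=cv2.INTER_CUBIC))
print(r.state()["tcp_pos"])
```

```text
[ 0.5072 -0.225   0.3303]
```

View pics/w1c.png

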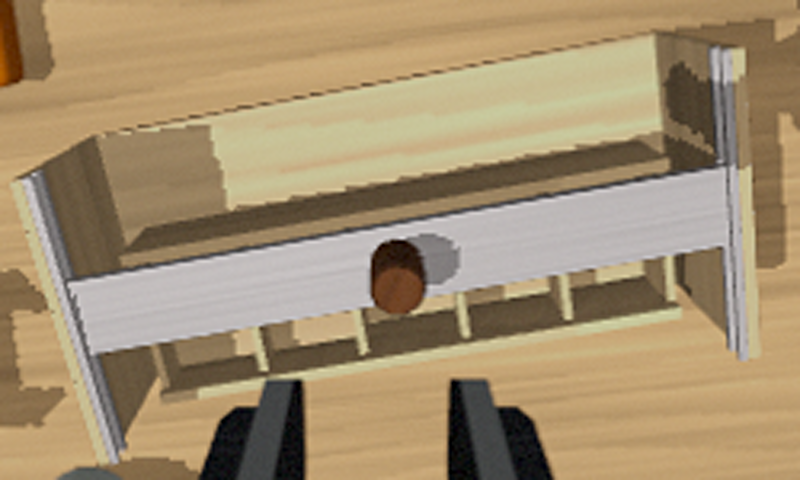

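View pics/w2c.png

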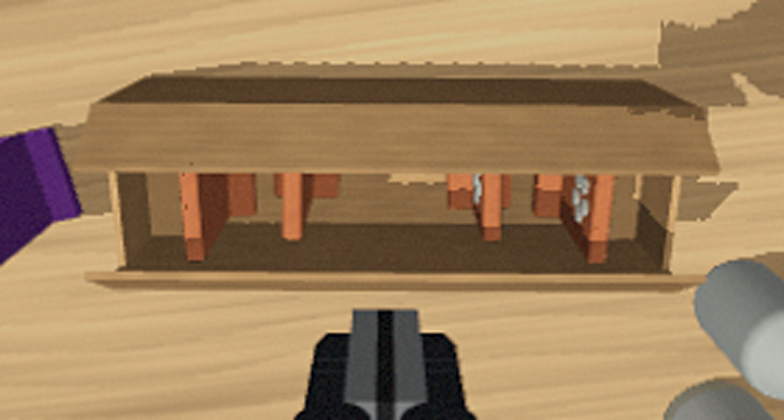

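In crop w2c (2.8×), the near flap runs from its hinge at row ~105 to its edge at row ~168, and the far flap is edge-on at rows 272–290. The tile top ends are at (195,258), (293,238), (492,238) and (598,260). In w1c the knob top is at (398,290), and the partition ends are at (263,370), (362,352), (464,337) and (567,320).

Run:
```python
from h import *
c=r.calibration("wrist"); M1=np.load("pics/w1.npz")["M"]; M2=np.load("pics/w2.npz")["M"]
u1=lambda p:np.array(p)/3.2+[139.66,111.66]
u2=lambda p:np.array(p)/2.8+[119.68,119.68]
P1=lambda p,z:onz(c,M1,u1(p),z); P2=lambda p,z:onz(c,M2,u2(p),z)
print("knob",P1((398,290),.143))
for a,b in [((68,283),(722,168)),((92,353),(725,246))]:
    A,B=P1(a,.109),P1(b,.109); print("gate",A,B,np.arctan2(B[1]-A[1],B[0]-A[0]),np.linalg.norm(A-B))
for p in [(263,370),(362,352),(464,337),(567,320)]: print("part",P1(p,.052))
for p in [(200,397),(680,315)]: print("wall",P1(p,.06))
c3,M3=cam("top")
print("topknob",onz(c3,M3,(139,211),.143))
A,B=P2((97,103),.097),P2((708,110),.097); print("hinge",A,B,np.linalg.norm(A-B))
for p in [(110,170),(117,270),(683,175),(672,272)]: print("endwall",P2(p,.08))
ang=np.arctan2(B[1]-A[1],B[0]-A[0]); print("carton yaw y",ang)
ey=np.array([np.cos(ang),np.sin(ang),0]); ex=np.array([ey[1],-ey[0],0])
C=(A+B)/2+ex*.049; C[2]=0; print("C",C)
def loc(p): d=p-C; return np.array([d@ex,d@ey,p[2]])
for n,p,z in [("t1",(195,258),.092),("t2",(293,238),.074),("t3",(492,238),.074),("t4",(598,260),.092)]:
    print(n,loc(P2(p,z)))
# flap edges: row at the middle
for n,p in [("near",(398,171)),("farlo",(398,272)),("farhi",(398,288))]:
    o,d=ray(c,M2,u2(p)); 
    for z in (.097,.11,.12,.125,.13,.134): print(n,z,loc(o+d*(z-o[2])/d[2])[:2])
```

```text
knob [0.5046 0.2047 0.143 ]
gate [0.4965 0.0587 0.109 ] [0.4783 0.3479 0.109 ] 1.6337233782849379 0.289834074564941
gate [0.5311 0.0619 0.109 ] [0.5136 0.3493 0.109 ] 1.6315400492135403 0.28789111412920443
part [0.5743 0.1272 0.052 ]
part [0.5701 0.1806 0.052 ]
part [0.5679 0.2347 0.052 ]
part [0.5648 0.2889 0.052 ]
wall [0.5822 0.0933 0.06  ]
wall [0.5655 0.3451 0.06  ]
topknob [0.5078 0.201  0.143 ]
hinge [ 0.4816 -0.3662  0.097 ] [ 0.5215 -0.0625  0.097 ] 0.30631967191548737
endwall [ 0.5203 -0.3744  0.08  ]
endwall [ 0.5777 -0.3838  0.08  ]
endwall [ 0.5597 -0.0688  0.08  ]
endwall [ 0.6159 -0.075   0.08  ]
carton yaw y 1.440291212834001
C [ 0.5501 -0.2207  0.    ]
t1 [ 0.0359 -0.1105  0.092 ]
t2 [ 0.0305 -0.0596  0.074 ]
t3 [0.0292 0.0516 0.074 ]
t4 [0.0346 0.1069 0.092 ]
near 0.097 [-0.0154 -0.0021]
near 0.11 [-0.019  -0.0023]
near 0.12 [-0.0217 -0.0025]
near 0.125 [-0.0231 -0.0026]
near 0.13 [-0.0245 -0.0027]
near 0.134 [-0.0256 -0.0028]
farlo 0.097 [ 0.0406 -0.0011]
farlo 0.11 [ 0.035  -0.0014]
farlo 0.12 [ 0.0308 -0.0017]
farlo 0.125 [ 0.0286 -0.0018]
farlo 0.13 [ 0.0265 -0.0019]
farlo 0.134 [ 0.0248 -0.002 ]
farhi 0.097 [ 0.0499 -0.001 ]
farhi 0.11 [ 0.044  -0.0013]
farhi 0.12 [ 0.0395 -0.0015]
farhi 0.125 [ 0.0373 -0.0016]
farhi 0.13 [ 0.035  -0.0018]
farhi 0.134 [ 0.0332 -0.0019]
```

{"method": "apply_moves", "body": {
  "series": [
    [[0, 0, 0], [0, 0, 0.003], 1],
    [[-0.106, 0.02, 0], [0, 0, 0], 1],
    [[-0.106, 0.02, 0], [0, 0, 0], 1],
    [[0, 0, 0.188], [0, 0, 0], 1],
    [[0, 0, 0.188], [0, 0, 0], 1],
    [[0, 0, 0.188], [0, 0, 0], 1],
    [[0, 0, 0.188], [0, 0, 0], 1],
    [[0, 0, 0.188], [0, 0, 0], 1],
    [[0, 0, 0.188], [0, 0, 0], 1],
    [[0, 0, 0], [0, 0, 0], 1]
  ]
}}

```text
time_s: 4.37
tcp_pos: [0.5472, -0.2212, 0.0976]
eef_rot: [[-0.992, 0.129, -0.01], [0.129, 0.992, 0.005], [0.011, 0.003, -1.0]]
contact_force: [-1.2, 1.2, -0.9]
width: -0.001
grasp_force: 0.0
```

{"method": "apply_moves", "body": {
  "series": [
    [[0.044, 0, 0], [0, 0, 0], 1],
    [[0.044, 0, 0], [0, 0, 0], 1],
    [[0.044, 0, 0], [0, 0, 0], 1],
    [[0.044, 0, 0], [0, 0, 0], 1],
    [[0.029, 0, -0.021], [0, 0, 0], 1],
    [[0.029, 0, -0.021], [0, 0, 0], 1],
    [[0.029, 0, -0.021], [0, 0, 0], 1],
    [[0.029, 0, -0.021], [0, 0, 0], 1],
    [[0, 0, 0], [0, 0, 0], 1],
    [[0, 0, 0], [0, 0, 0], 1]
  ]
}}

```text
time_s: 5.2
tcp_pos: [0.4924, -0.2152, 0.1221]
eef_rot: [[-0.992, 0.129, 0.001], [0.129, 0.992, -0.0], [-0.001, -0.0, -1.0]]
contact_force: [-0.5, -0.6, 0.6]
width: 0.0
grasp_force: 0.4
```

{"method": "apply_moves", "body": {
  "series": [
    [[-0.097, 0, 0], [0, 0, 0], 1],
    [[-0.097, 0, 0], [0, 0, 0], 1],
    [[-0.097, 0, 0], [0, 0, 0], 1],
    [[0, 0, 0.042], [0, 0, 0], 1],
    [[0, 0, 0.042], [0, 0, 0], 1],
    [[-0.044, 0, 0], [0, 0, 0], 1],
    [[-0.044, 0, 0], [0, 0, 0], 1],
    [[-0.044, 0, 0], [0, 0, 0], 1],
    [[-0.044, 0, 0], [0, 0, 0], 1],
    [[0, 0, 0], [0, 0, 0], 1]
  ]
}}

```text
time_s: 6.03
tcp_pos: [0.5849, -0.227, 0.1036]
eef_rot: [[-0.992, 0.129, -0.001], [0.129, 0.992, 0.001], [0.001, 0.0, -1.0]]
contact_force: [0.2, -0.2, -0.8]
width: -0.0
grasp_force: 0.0
```

{"method": "apply_moves", "body": {
  "series": [
    [[-0.029, 0, -0.021], [0, 0, 0], 1],
    [[-0.029, 0, -0.021], [0, 0, 0], 1],
    [[-0.029, 0, -0.021], [0, 0, 0], 1],
    [[-0.029, 0, -0.021], [0, 0, 0], 1],
    [[0, 0, 0], [0, 0, 0], 1],
    [[0, 0, 0], [0, 0, 0], 1],
    [[0.15, 0, 0], [0, 0, 0], 1],
    [[0.1, 0, -0.15], [0, 0, 0], 1],
    [[0, 0, -0.15], [0, 0, 0], 1],
    [[0, 0, -0.15], [0, 0, 0], 1]
  ]
}}

```text
time_s: 6.87
tcp_pos: [0.5573, -0.2235, 0.2126]
eef_rot: [[-0.992, 0.129, -0.001], [0.129, 0.992, 0.0], [0.001, 0.0, -1.0]]
contact_force: [0.1, 0.6, 0.1]
width: -0.004
grasp_force: 0.0
```

Run:
```python
from h import *
im,c,M=snap("top")
print(r.state()["tcp_pos"])
cv2.imwrite("pics/t2.png",cv2.resize(im[160:240,70:390],None,fx=2.5,fy=2.5,interpolation=cv2.INTER_CUBIC))
# cassette frame
y=1.627; ey=np.array([np.cos(y),np.sin(y),0]); ex=np.array([ey[1],-ey[0],0])
for k in [np.array([.5046,.2047,0])+.020*ex]: print("cass origin",k)
for p,xl,yl in [((.5743,.1272),36,-81),((.5701,.1806),36,-27),((.5679,.2347),36,27),((.5648,.2889),36,81)]:
    print(np.r_[p,0]-ex*xl/1e3-ey*yl/1e3)
```

```text
[ 0.5594 -0.2243  0.2195]
cass origin [0.5246 0.2058 0.    ]
[0.5338 0.206  0.    ]
[0.5326 0.2055 0.    ]
[0.5335 0.2057 0.    ]
[0.5334 0.206  0.    ]
```

View pics/t2.png

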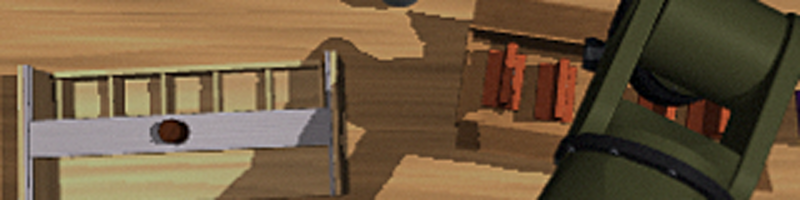

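{"method": "apply_moves", "body": {
  "series": [
    [[0, 0, 0], [0, 0, -0.03], 1],
    [[0, 0, 0], [0, 0, -0.029], 1],
    [[-0.003, 0.18, 0], [0, 0, 0], 1],
    [[-0.003, 0.18, 0], [0, 0, 0], 1],
    [[-0.003, 0.18, 0], [0, 0, 0], 1],
    [[-0.003, 0.18, 0], [0, 0, 0], 1],
    [[-0.003, 0.18, 0], [0, 0, 0], 1],
    [[-0.003, 0.18, 0], [0, 0, 0], 1],
    [[-0.003, 0.18, 0], [0, 0, 0], 1],
    [[-0.003, 0.18, 0], [0, 0, 0], 1]
  ]
}}

```text
time_s: 7.75
tcp_pos: [0.5465, 0.0659, 0.2114]
eef_rot: [[-0.998, -0.056, 0.0], [-0.056, 0.998, 0.0], [-0.0, 0.0, -1.0]]
contact_force: [1.2, -0.3, -0.2]
width: 0.004
grasp_force: 0.0
```

{"method": "apply_moves", "body": {
  "series": [
    [[-0.003, 0.18, 0], [0, 0, 0], 1],
    [[-0.003, 0.18, 0], [0, 0, 0], 1],
    [[-0.003, 0.18, 0], [0, 0, 0], 1],
    [[-0.003, 0.177, 0], [0, 0, 0], 1],
    [[0, 0, 0.1], [0, 0, 0], 1],
    [[0, 0, 0.1], [0, 0, 0], 1],
    [[0, 0, 0.05], [0, 0, 0], 1],
    [[0, 0, 0], [0, 0, 0], 1],
    [[0, 0, 0], [0, 0, 0], 1],
    [[0, 0, 0], [0, 0, 0], 1]
  ]
}}

```text
time_s: 8.58
tcp_pos: [0.5419, 0.2072, 0.1627]
eef_rot: [[-0.998, -0.056, 0.002], [-0.056, 0.998, 0.001], [-0.002, 0.0, -1.0]]
contact_force: [0.1, -0.3, 0.0]
width: 0.0
grasp_force: 0.0
```

Run:
```python
from h import *
shift([.5426,.2068,.122],1.627)
im,c,M=snap("wrist"); np.savez("pics/w3.npz",M=M)
cv2.imwrite("pics/w3.png",cv2.resize(im,None,fx=1.5,fy=1.5,interpolation=cv2.INTER_CUBIC))
```

```text
t 8.5833 tcp [0.5419 0.2072 0.1627] w 0.00015866609039170838 gf 0.0
 turn [ 0.0001  0.0005 -0.0002]  shift in present axes [-0.0033 -0.0025  0.2033]  in turned axes [-0.0036 -0.0024  0.2033] dist m 0.04066523707558612
```

View pics/w3.png

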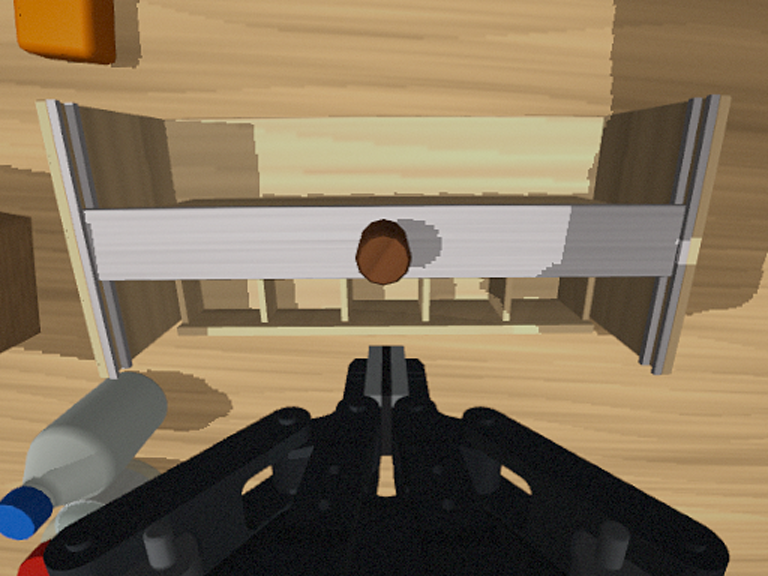

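Run:
```python
from h import *
c=r.calibration("wrist"); M=np.load("pics/w3.npz")["M"]
P=lambda p,z:onz(c,M,(np.array(p)-.25)/1.5,z)
y=1.633; ey=np.array([np.cos(y),np.sin(y)]); ex=np.array([ey[1],-ey[0]])
def show(n,p,z,xl=None,yl=None):
    q=P(p,z)[:2]; print(n,q, "x-org",None if xl is None else q@ex-xl,"y-org",None if yl is None else q@ey-yl)
show("knob",(383,258),.143,-.02,0)
show("gate-x",(385,208),.109,-.038); show("gate+x",(385,278),.109,-.002)
show("wall in",(385,322),.06,.036);show("wall out",(385,331),.06,.044)
show("wall -x",(385,119),.06,-.096)
for u,yl in [(265,-.081),(345,-.027),(425,.027),(505,.081)]: show("part",(u,320),.052,None,yl)
show("endL",(80,209),.112,None,-.150);show("endR",(688,206),.112,None,.150)
im=r.capture("wrist"); g=cv2.cvtColor(im,cv2.COLOR_BGR2GRAY)
print(g[120:225,257][60:], g[200:225,260])
```

```text
knob [0.5038 0.2045] x-org 0.5355718212059004 y-org 0.1728109996579722
gate-x [0.4877 0.2044] x-org 0.5374303067086597 y-org None
gate+x [0.5224 0.2063] x-org 0.5361770891383227 y-org None
wall in [0.5666 0.2087] x-org 0.5424834898501169 y-org None
wall out [0.573 0.209] x-org 0.5408416871220607 y-org None
wall -x [0.4441 0.2019] x-org 0.551811183111195 y-org None
part [0.5731 0.1284] x-org None y-org 0.17348525635434162
part [0.57  0.182] x-org None y-org 0.17323916081565494
part [0.567  0.2355] x-org None y-org 0.17277542329465911
part [0.5641 0.2892] x-org None y-org 0.17253896603629187
endL [0.4952 0.0588] x-org None y-org 0.17787107429787888
endR [0.4775 0.3486] x-org None y-org 0.16825109527551244
[ 79  80  80  79  79  79  80  80  66  78 195 187 187 187 187 186 186 187
 192 173  68  75  78  74  80  83  80  82  77  81  82  80  81  79  81  81
  82 151 198 191 192 191 191 173 176] [ 69  76  77  80  80  80  84  83  78  79  82  81  80  78  80  83  85 151
 195 192 191 192 193 173 174]
```

{"method": "apply_moves", "body": {
  "series": [
    [[0, 0, 0.05], [0, 0, -0.002], 1],
    [[0, 0, 0.05], [0, 0, 0], 1],
    [[0, 0, 0.05], [0, 0, 0], 1],
    [[0, 0, 0.05], [0, 0, 0], 1],
    [[0, 0, 0], [0, 0, 0], 1],
    [[0.05, 0, 0], [0, 0, 0], 1],
    [[0.05, 0, 0], [0, 0, 0], 1],
    [[0.05, 0, 0], [0, 0, 0], 1],
    [[0.05, 0, 0], [0, 0, 0], 1],
    [[0, 0, 0], [0, 0, 0], 1]
  ]
}}

```text
time_s: 9.52
tcp_pos: [0.5003, 0.205, 0.1214]
eef_rot: [[-0.998, -0.063, -0.001], [-0.063, 0.998, -0.0], [0.001, -0.0, -1.0]]
contact_force: [0.1, 0.4, -0.0]
width: 0.005
grasp_force: 0.0
```

{"method": "apply_moves", "body": {
  "series": [
    [[0.04, 0, 0], [0, 0, 0], 1],
    [[0.04, 0, 0], [0, 0, 0], 1],
    [[0, 0, 0], [0, 0, 0], 1],
    [[0, 0, 0], [0, 0, 0], 1],
    [[0, 0, 0], [0, 0, 0], 1],
    [[0, 0, 0], [0, 0, 0], 1],
    [[0, 0, 0], [0, 0, 0], 1],
    [[0, 0, 0], [0, 0, 0], 1],
    [[0, 0, 0], [0, 0, 0], 1],
    [[0, 0, 0], [0, 0, 0], 1]
  ]
}}

```text
time_s: 10.35
tcp_pos: [0.4875, 0.2044, 0.1223]
eef_rot: [[-0.998, -0.062, 0.006], [-0.062, 0.998, 0.002], [-0.006, 0.001, -1.0]]
contact_force: [15.8, 3.3, -3.9]
width: -0.0
grasp_force: 8.2
```

{"method": "apply_moves", "body": {
  "series": [
    [[0.01, 0, 0], [0, 0, 0], 1],
    [[0.01, 0, 0], [0, 0, 0], 1],
    [[0, 0, 0], [0, 0, 0], 1],
    [[0, 0, 0], [0, 0, 0], 1],
    [[0, 0, 0], [0, 0, 0], 1],
    [[0, 0, 0], [0, 0, 0], 1],
    [[0, 0, 0], [0, 0, 0], 1],
    [[0, 0, 0], [0, 0, 0], 1],
    [[0, 0, 0], [0, 0, 0], 1],
    [[0, 0, 0], [0, 0, 0], 1]
  ]
}}

```text
time_s: 11.18
tcp_pos: [0.4871, 0.2044, 0.1227]
eef_rot: [[-0.998, -0.062, 0.015], [-0.062, 0.998, 0.004], [-0.016, 0.003, -1.0]]
contact_force: [48.0, 6.7, -22.8]
width: -0.003
grasp_force: 24.1
```

{"method": "apply_moves", "body": {
  "series": [
    [[-0.04, 0, 0], [0, 0, 0], 1],
    [[-0.04, 0, 0], [0, 0, 0], 1],
    [[-0.04, 0, -0.1], [0, 0, 0], 1],
    [[0, 0, -0.15], [0, 0, 0], 0.6],
    [[0, 0, -0.15], [0, 0, 0], 0.6],
    [[0, 0, -0.1], [0, 0, 0], 0.6],
    [[0, 0, 0], [0, 0, 0], 0.6],
    [[0, 0, 0], [0, 0, 0], 0.6],
    [[0, 0, 0], [0, 0, 0], 0.6],
    [[0, 0, 0], [0, 0, 0], 0.6]
  ]
}}

```text
time_s: 12.02
tcp_pos: [0.5049, 0.2051, 0.2203]
eef_rot: [[-0.998, -0.063, -0.002], [-0.063, 0.998, -0.001], [0.002, -0.001, -1.0]]
contact_force: [0.2, -0.4, -0.4]
width: 0.402
grasp_force: 0.0
```

Run:
```python
from h import *
s=r.state(); print(s["tcp_pos"],s["width"],s["contact_force"])
im,c,M=snap("wrist"); np.savez("pics/w4.npz",M=M)
cv2.imwrite("pics/w4.png",cv2.resize(im[70:270,120:400],None,fx=2.8,fy=2.8,interpolation=cv2.INTER_CUBIC))
```

```text
[0.5049 0.2051 0.2203] 0.4022594359930912 [ 0.178  -0.4204 -0.4375]
```

View pics/w4.png

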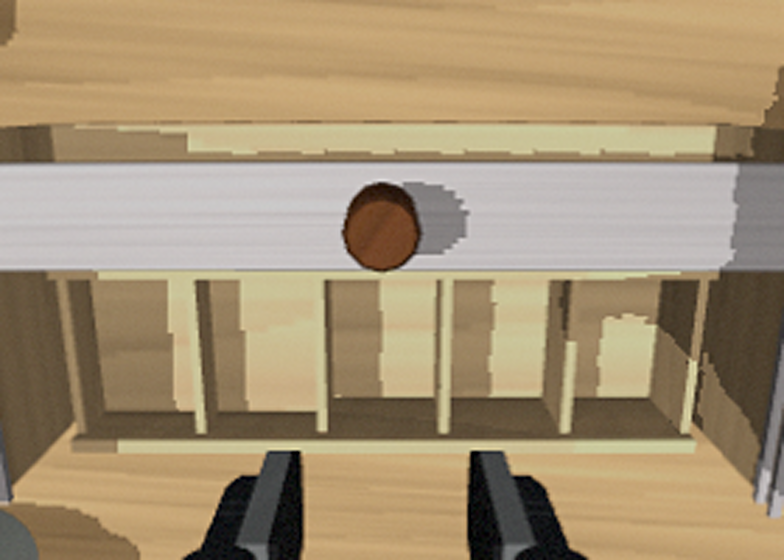

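The gate is fully open, with its knob at (381,232). The bay openings are visible between rows 280 and 436, with partitions at x≈201, 323, 444 and 567 at the bottom.

Run:
```python
from h import *
c=r.calibration("wrist"); M=np.load("pics/w4.npz")["M"]
P=lambda p,z:onz(c,M,np.array(p)/2.8+[119.68,69.68],z)[:2]
y=1.633; ey=np.array([np.cos(y),np.sin(y)]); ex=np.array([ey[1],-ey[0]])
for n,p,z in [("knob",(381,235),.143),("gate-",(381,164),.109),("gate+",(381,270),.109),("w-x in",(381,280),.06),("w+x in",(381,436),.06),("w+ out",(381,452),.06)]: print(n,P(p,z),P(p,z)@ex)
for u in (201,323,444,567): print(u,P((u,430),.052)@ey)
c3,M3=cam("top"); o=.5415*ex+.173*ey; print("org",o)
s=r.state();
C=np.array([.550,-.2225]);yc=1.4425;fy=np.array([np.cos(yc),np.sin(yc)])
for l in(-.109,-.0565,.054,.109): print(l,C+l*fy)
for k in range(5): print("bay",k,.5405*ex+(.173+.108-.054*k)*ey)
shift(np.r_[C+.109*fy,.2],yc)
```

```text
knob [0.4655 0.2021] 0.4771784084915573
gate- [0.4481 0.2008] 0.45966645859447175
gate+ [0.4833 0.203 ] 0.4949713044001527
w-x in [0.4981 0.2036] 0.5098195938308836
w+x in [0.5674 0.2079] 0.5792202381774969
w+ out [0.575  0.2083] 0.5868850992246505
201 0.09186057329930442
323 0.14633630260677616
444 0.20020344329924286
567 0.255102260170087
org [0.5297 0.2063]
-0.109 [ 0.5361 -0.3306]
-0.0565 [ 0.5428 -0.2785]
0.054 [ 0.5569 -0.1689]
0.109 [ 0.5639 -0.1144]
bay 0 [0.522  0.3141]
bay 1 [0.5253 0.2602]
bay 2 [0.5287 0.2063]
bay 3 [0.5321 0.1524]
bay 4 [0.5354 0.0985]
t 12.0667 tcp [0.505  0.2051 0.2203] w 0.3960912830788726 gf 0.0
 turn [-0.0002 -0.0007  0.0608]  shift in present axes [-0.1947 -1.6129  0.1019]  in turned axes [-0.4969 -1.5468  0.1015] dist m 0.3255620615110462
```

{"method": "apply_moves", "body": {
  "series": [
    [[0, 0, 0], [0, 0, 0.03], 0.6],
    [[0, 0, 0], [0, 0, 0.031], 0.6],
    [[-0.0236, -0.1767, -0.046], [0, 0, 0], 0.6],
    [[-0.0236, -0.1767, -0.046], [0, 0, 0], 0.6],
    [[-0.0236, -0.1767, -0.046], [0, 0, 0], 0.6],
    [[-0.0236, -0.1767, -0.046], [0, 0, 0], 0.6],
    [[-0.0236, -0.1767, -0.046], [0, 0, 0], 0.6],
    [[-0.0236, -0.1767, -0.046], [0, 0, 0], 0.6],
    [[-0.0236, -0.1767, -0.046], [0, 0, 0], 0.6],
    [[-0.0236, -0.1767, -0.046], [0, 0, 0], 0.6]
  ]
}}

```text
time_s: 12.9
tcp_pos: [0.5059, -0.0817, 0.2949]
eef_rot: [[-0.992, 0.129, -0.001], [0.129, 0.992, 0.0], [0.001, 0.0, -1.0]]
contact_force: [1.3, -0.3, -0.1]
width: 0.398
grasp_force: 0.0
```

{"method": "apply_moves", "body": {
  "series": [
    [[-0.0236, -0.1767, -0.046], [0, 0, 0], 0.6],
    [[-0.0236, -0.1767, -0.046], [0, 0, 0], 0.6],
    [[-0.0236, -0.1767, -0.046], [0, 0, 0], 0.6],
    [[-0.0236, -0.1767, -0.046], [0, 0, 0], 0.6],
    [[0, 0, 0], [0, 0, 0], 0.6],
    [[0, 0, 0], [0, 0, 0], 0.6],
    [[0, 0, 0], [0, 0, 0], 0.6],
    [[0, 0, 0], [0, 0, 0], 0.6],
    [[0, 0, 0], [0, 0, 0], 0.6],
    [[0, 0, 0], [0, 0, 0], 0.6]
  ]
}}

```text
time_s: 13.73
tcp_pos: [0.5071, -0.2217, 0.3318]
eef_rot: [[-0.992, 0.127, -0.0], [0.127, 0.992, 0.0], [0.0, 0.0, -1.0]]
contact_force: [0.7, 0.2, 0.3]
width: 0.403
grasp_force: 0.0
```

```bash
cat >> h.py <<'E'
def tops(im):
    h=cv2.cvtColor(im,cv2.COLOR_BGR2HSV)
    return cv2.inRange(h,(3,120,60),(14,255,255)),h
E
python3 - <<'E'
from h import *
s=r.state(); print(s["tcp_pos"],s["width"])
im,c,M=snap("wrist","pics/w5f.png"); np.savez("pics/w5.npz",M=M)
m,h=tops(im); print(cv2.connectedComponentsWithStats(m)[2])
cv2.imwrite("pics/w5.png",cv2.resize(im[120:270,120:400],None,fx=2.8,fy=2.8,interpolation=cv2.INTER_CUBIC))
E
```

```text
[ 0.5071 -0.2217  0.3318] 0.4034852386718128
[[     0      0    512    384 191881]
 [   390     19      2      1      2]
 [   393     19      4      1      4]
 ...
 [   405    295      2      2      2]
 [   409    296      1      1      1]
 [   298    325      1      1      1]]
```

View pics/w5.png

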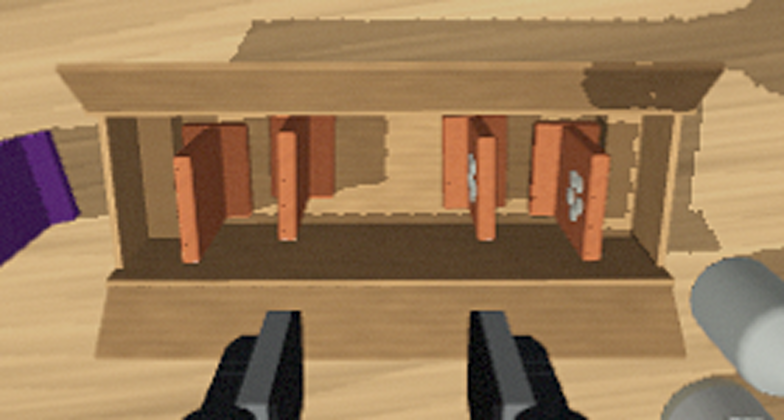

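Both flaps are folded out. The plate tops run (183,155)→(190,261), (286,131)→(288,240), (485,137)→(486,240) and (599,153)→(592,260).

Run:
```python
from h import *
c=r.calibration("wrist"); M=np.load("pics/w5.npz")["M"]
P=lambda p,z:onz(c,M,np.array(p)/2.8+[119.68,119.68],z)
for n,a,b in [("t1",(183,155),(190,261)),("t2",(286,131),(288,240)),("t3",(485,137),(486,240)),("t4",(599,153),(592,260))]:
    for z in (.092,.074):
        A,B=P(a,z),P(b,z); print(n,z,(A+B)/2,"len",np.linalg.norm(A-B),"y-yaw",np.arctan2(B[1]-A[1],B[0]-A[0])+np.pi/2)
t=P((599,153),.092)/2+P((592,260),.092)/2
shift([t[0],t[1],.2],1.4425)
```

```text
t1 0.092 [ 0.5428 -0.3315  0.092 ] len 0.0591666512615921 y-yaw 1.4267705573706113
t1 0.074 [ 0.5481 -0.3371  0.074 ] len 0.061949563447483674 y-yaw 1.4267705573706102
t2 0.092 [ 0.5374 -0.2765  0.092 ] len 0.05960869313506033 y-yaw 1.422037974213479
t2 0.074 [ 0.5424 -0.2796  0.074 ] len 0.06241239682579658 y-yaw 1.4220379742134797
t3 0.092 [ 0.5521 -0.1735  0.092 ] len 0.05652629731398357 y-yaw 1.4927573839344936
t3 0.074 [ 0.5579 -0.1717  0.074 ] len 0.05918502006175079 y-yaw 1.4927573839344936
t4 0.092 [ 0.5695 -0.1165  0.092 ] len 0.05968473138853426 y-yaw 1.4654325458312485
t4 0.074 [ 0.5761 -0.112   0.074 ] len 0.062492011549759814 y-yaw 1.4654325458312487
t 13.7833 tcp [ 0.5071 -0.2219  0.3319] w 0.40233600079732484 gf 0.0
 turn [ 0.     -0.      0.0001]  shift in present axes [-0.2426  0.5624  0.6593]  in turned axes [-0.2423  0.5625  0.6593] dist m 0.17998609349570097
```

{"method": "apply_moves", "body": {
  "series": [
    [[-0.0607, 0.1406, 0], [0, 0, -0.007], 0.6],
    [[-0.0607, 0.1406, 0], [0, 0, 0], 0.6],
    [[-0.0607, 0.1406, 0], [0, 0, 0], 0.6],
    [[-0.0607, 0.1406, 0], [0, 0, 0], 0.6],
    [[0, 0, 0.18], [0, 0, 0], 0.6],
    [[0, 0, 0.18], [0, 0, 0], 0.6],
    [[0, 0, 0.18], [0, 0, 0], 0.6],
    [[0, 0, 0.18], [0, 0, 0], 0.6],
    [[0, 0, 0.18], [0, 0, 0], 0.6],
    [[0, 0, 0.14], [0, 0, 0], 0.6]
  ]
}}

```text
time_s: 14.62
tcp_pos: [0.567, -0.1156, 0.1212]
eef_rot: [[-0.994, 0.106, -0.002], [0.106, 0.994, 0.001], [0.002, 0.0, -1.0]]
contact_force: [1.6, 0.2, 0.2]
width: 0.4
grasp_force: 0.0
```

{"method": "apply_moves", "body": {
  "series": [
    [[0, 0, 0.1], [0, 0, 0], 0.6],
    [[0, 0, 0.1], [0, 0, 0], 0.6],
    [[0, 0, 0.08], [0, 0, 0], 0.6],
    [[0, 0, 0.05], [0, 0, 0], 0.6],
    [[0, 0, 0], [0, 0, 0], 0.6],
    [[0, 0, 0], [0, 0, 0], 1],
    [[0, 0, 0], [0, 0, 0], 1],
    [[0, 0, 0], [0, 0, 0], 1],
    [[0, 0, 0], [0, 0, 0], 1],
    [[0, 0, 0], [0, 0, 0], 1]
  ]
}}

```text
time_s: 15.45
tcp_pos: [0.5685, -0.1166, 0.0591]
eef_rot: [[-0.994, 0.107, 0.002], [0.107, 0.994, -0.001], [-0.002, -0.0, -1.0]]
contact_force: [0.4, -1.8, 7.2]
width: 0.108
grasp_force: 59.7
```

Run:
```python
from h import *
shift([.5255,.3146,.24],1.633)
```

```text
t 15.45 tcp [ 0.5685 -0.1166  0.0591] w 0.1084299066317758 gf 59.70343887805939
 turn [-0.0002  0.0007 -0.0539]  shift in present axes [ 0.4423  2.1201 -0.9063]  in turned axes [ 0.0807  2.1651 -0.9043] dist m 0.4695487247046963
```

{"method": "apply_moves", "body": {
  "series": [
    [[0, 0, -0.12], [0, 0, 0], 1],
    [[0, 0, -0.16], [0, 0, 0], 1],
    [[0, 0, -0.16], [0, 0, 0], 1],
    [[0, 0, -0.16], [0, 0, 0], 1],
    [[0, 0, -0.16], [0, 0, 0], 1],
    [[0, 0, -0.145], [0, 0, 0], 1],
    [[0, 0, 0], [0, 0, -0.027], 1],
    [[0, 0, 0], [0, 0, -0.027], 1],
    [[0.0062, 0.1665, 0], [0, 0, 0], 1],
    [[0.0062, 0.1665, 0], [0, 0, 0], 1]
  ]
}}

```text
time_s: 16.28
tcp_pos: [0.5608, -0.0501, 0.2387]
eef_rot: [[-0.998, -0.061, -0.0], [-0.061, 0.998, 0.0], [0.0, 0.0, -1.0]]
contact_force: [0.8, 0.4, -2.6]
width: 0.109
grasp_force: 59.0
```

{"method": "apply_moves", "body": {
  "series": [
    [[0.0062, 0.1665, 0], [0, 0, 0], 1],
    [[0.0062, 0.1665, 0], [0, 0, 0], 1],
    [[0.0062, 0.1665, 0], [0, 0, 0], 1],
    [[0.0062, 0.1665, 0], [0, 0, 0], 1],
    [[0.0062, 0.1665, 0], [0, 0, 0], 1],
    [[0.0062, 0.1665, 0], [0, 0, 0], 1],
    [[0.0062, 0.1665, 0], [0, 0, 0], 1],
    [[0.0062, 0.1665, 0], [0, 0, 0], 1],
    [[0.0062, 0.1665, 0], [0, 0, 0], 1],
    [[0.0062, 0.1665, 0], [0, 0, 0], 1]
  ]
}}

```text
time_s: 17.12
tcp_pos: [0.5273, 0.2832, 0.239]
eef_rot: [[-0.998, -0.063, -0.0], [-0.063, 0.998, 0.0], [0.0, 0.0, -1.0]]
contact_force: [1.0, -0.5, -1.7]
width: 0.113
grasp_force: 40.4
```

{"method": "apply_moves", "body": {
  "series": [
    [[0.0062, 0.1665, 0], [0, 0, 0], 1],
    [[0, 0, 0], [0, 0, 0], 1],
    [[0, 0, 0], [0, 0, 0], 1],
    [[0, 0, 0], [0, 0, 0], 1],
    [[0, 0, 0], [0, 0, 0], 1],
    [[0, 0, 0], [0, 0, 0], 1],
    [[0, 0, 0], [0, 0, 0], 1],
    [[0, 0, 0], [0, 0, 0], 1],
    [[0, 0, 0], [0, 0, 0], 1],
    [[0, 0, 0], [0, 0, 0], 1]
  ]
}}

```text
time_s: 17.95
tcp_pos: [0.5248, 0.3145, 0.239]
eef_rot: [[-0.998, -0.062, 0.0], [-0.062, 0.998, 0.0], [-0.0, 0.0, -1.0]]
contact_force: [0.5, 0.8, -2.4]
width: 0.108
grasp_force: 62.9
```

Run:
```python
from h import *
shift([.5255,.3146,.0645],1.633)
im,c,M=snap("wrist","pics/w6.png")
m,h=tops(im)
m=cv2.morphologyEx(cv2.inRange(h,(0,150,50),(12,255,255)),cv2.MORPH_OPEN,np.ones((3,3)))
n,l,s,ce=cv2.connectedComponentsWithStats(m); print(s[s[:,4]>60])
```

```text
t 17.95 tcp [0.5248 0.3145 0.239 ] w 0.10844640677697 gf 62.889193296432495
 turn [0. 0. 0.]  shift in present axes [-0.0036 -0.      0.8723]  in turned axes [-0.0036  0.      0.8723] dist m 0.17445809810800794
[[     0      0    512    384 190407]
 [   126    109     16     16    115]
 [   507    114      5     22     76]
 [   230    175     55    153   4968]
 [     0    320     35     36    906]]
```

View pics/w6.png

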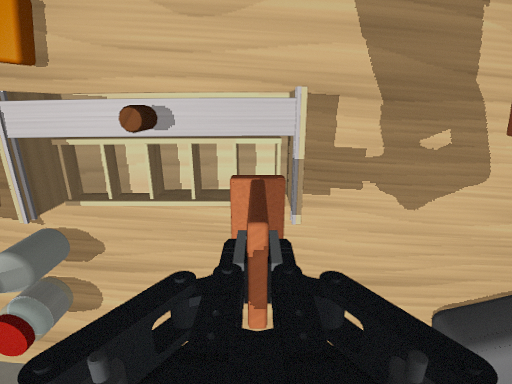

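The tile hangs square, with its foot at px x 230–285 and near edge at row 175. The bays lie beneath.

```bash
cat >> h.py <<'E'
def intool(ptz,px):
    "point in tool frame on the plane tool z = ptz"
    c=r.calibration("wrist"); return onz(c,np.array(c["mount"]),px,ptz)
E
python3 - <<'E'
from h import *
for z in (.0435,.0555): print(z,intool(z,(230,175)),intool(z,(284.5,175)))
print("top far end",intool(-.033,(258,328)),intool(-.033,(257,175)))
E
```

```text
0.0435 [ 0.03   -0.0185  0.0435] [0.0301 0.0199 0.0435]
0.0555 [ 0.027  -0.0198  0.0555] [0.027  0.0211 0.0555]
top far end [-0.0308  0.0011 -0.033 ] [ 0.0495  0.0005 -0.033 ]
```

{"method": "apply_moves", "body": {
  "series": [
    [[-0.0036, 0, 0.16], [0, 0, 0], 1],
    [[0, 0, 0.16], [0, 0, 0], 1],
    [[0, 0, 0.14], [0, 0, 0], 1],
    [[0, 0, 0.12], [0, 0, 0], 1],
    [[0, 0, 0.1], [0, 0, 0], 1],
    [[0, 0, 0.08], [0, 0, 0], 1],
    [[0, 0, 0.06], [0, 0, 0], 1],
    [[0, 0, 0.03], [0, 0, 0], 1],
    [[0, 0, 0.02], [0, 0, 0], 1],
    [[0, 0, 0], [0, 0, 0], 1]
  ]
}}

```text
time_s: 18.83
tcp_pos: [0.5254, 0.3148, 0.0647]
eef_rot: [[-0.998, -0.063, -0.0], [-0.063, 0.998, -0.0], [0.0, -0.0, -1.0]]
contact_force: [-0.1, 0.0, -2.0]
width: 0.106
grasp_force: 63.2
```

{"method": "apply_moves", "body": {
  "series": [
    [[0, 0, 0], [0, 0, 0], 1],
    [[0, 0, 0], [0, 0, 0], 1],
    [[0, 0, 0], [0, 0, 0], 1],
    [[0, 0, 0], [0, 0, 0], 0.75],
    [[0, 0, 0], [0, 0, 0], 0.6],
    [[0, 0, 0], [0, 0, 0], 0.6],
    [[0, 0, 0], [0, 0, 0], 0.6],
    [[0, 0, 0], [0, 0, 0], 0.6],
    [[0, 0, 0], [0, 0, 0], 0.6],
    [[0, 0, 0], [0, 0, 0], 0.6]
  ]
}}

```text
time_s: 19.67
tcp_pos: [0.5266, 0.3127, 0.0663]
eef_rot: [[-0.998, -0.061, 0.002], [-0.061, 0.998, -0.002], [-0.002, -0.002, -1.0]]
contact_force: [0.6, -21.0, 10.5]
width: 0.401
grasp_force: 8.6
```

Run:
```python
from h import *
shift([.5579,-.1717,.25],1.4425)
im,c,M=snap("top","pics/t3.png")
h=cv2.cvtColor(im,cv2.COLOR_BGR2HSV)
m=cv2.inRange(h,(0,140,60),(12,255,255)); n,l,s,ce=cv2.connectedComponentsWithStats(m)
for a,b in zip(s,ce):
    if 8<a[4]<5000: print(a,b)
```

```text
t 19.6667 tcp [0.5266 0.3127 0.0663] w 0.40066540203851814 gf 8.623914553318173
 turn [-0.0006  0.0006  0.0603]  shift in present axes [-0.0092 -2.4291 -0.913 ]  in turned axes [-0.465  -2.3822 -0.9183] dist m 0.5190077323397524
[223  95  25  24 463] [235.5443 106.4773]
[292 183   9  26 178] [295.9831 195.8315]
[281 185  12  23 137] [287.0657 195.9124]
[357 189   7  25 107] [360.2804 200.7383]
[ 98 191   9   3  12] [101.5    192.4167]
[333 191   9  27 107] [337.9439 204.0187]
[345 190   8  25 135] [348.3185 202.3259]
[324 193   8  23 128] [327.4297 203.8047]
[108 194   5   4  11] [109.3636 194.9091]
[103 209   4   5  11] [104.2727 210.9091]
[109 208   5   9  41] [110.9512 211.6341]
[135 226   6   6  24] [136.7917 228.1667]
[216 251  22  32 498] [226.3153 266.3715]
```

{"method": "apply_moves", "body": {
  "series": [
    [[0, 0, 0], [0, 0, 0], 0.75],
    [[0, 0, 0], [0, 0, 0], 0.75],
    [[0, 0, 0], [0, 0, 0], 0.75],
    [[0, 0, -0.05], [0, 0, 0], 0.75],
    [[0, 0, -0.1], [0, 0, 0], 0.75],
    [[0, 0, -0.15], [0, 0, 0], 0.75],
    [[0, 0, -0.18], [0, 0, 0], 0.75],
    [[0, 0, -0.18], [0, 0, 0], 0.75],
    [[0, 0, -0.18], [0, 0, 0], 0.75],
    [[0, 0, -0.06], [0, 0, 0], 0.75]
  ]
}}

```text
time_s: 20.55
tcp_pos: [0.526, 0.3157, 0.2515]
eef_rot: [[-0.998, -0.063, 0.007], [-0.063, 0.998, 0.004], [-0.007, 0.003, -1.0]]
contact_force: [-0.7, -0.3, -0.4]
width: 0.249
grasp_force: 0.0
```

Run:
```python
from h import *
print(r.state()["contact_force"])
shift([.5579,-.1717,.25],1.4425)
im,c,M=snap("wrist","pics/w7.png"); np.savez("pics/w7.npz",M=M)
h=cv2.cvtColor(im,cv2.COLOR_BGR2HSV)
m=cv2.inRange(h,(0,150,50),(12,255,255)); n,l,s,ce=cv2.connectedComponentsWithStats(m)
for a,b in zip(s,ce):
    if 40<a[4]<5000: print(a,b)
cv2.imwrite("pics/w7c.png",cv2.resize(im[60:260,150:350],None,fx=3,fy=3,interpolation=cv2.INTER_CUBIC))
```

```text
[-0.6567 -0.2686 -0.3765]
t 20.55 tcp [0.526  0.3157 0.2515] w 0.24888213408251403 gf 0.0
 turn [0.0013 0.0021 0.0609]  shift in present axes [-0.0052 -2.442  -0.0008]  in turned axes [-0.4698 -2.3964  0.0073] dist m 0.48840137319207744
[499  51  13  83 582] [507.0223 104.2165]
[124 104  24  24 322] [135.0683 115.6025]
[ 242  141   29   61 1237] [256.2401 164.4349]
[   0  307   40   41 1218] [ 16.702  327.4392]
```

View pics/w7c.png

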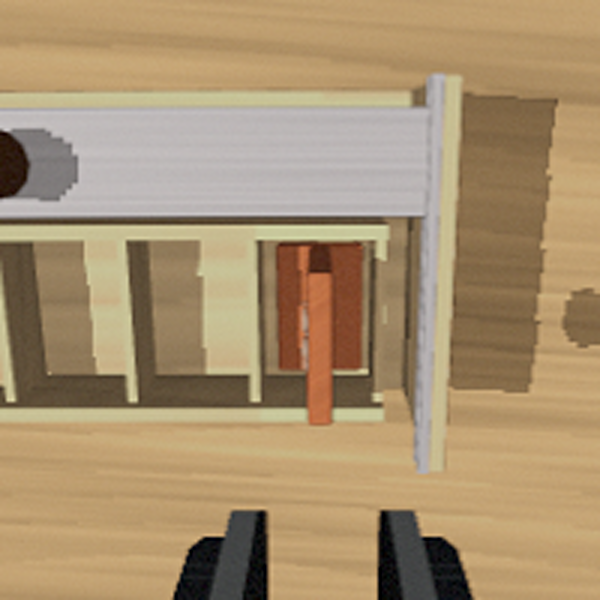

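Tile 4 is seated upright in bay0. It shows as a foot at about (320,305) in the crop, inside the bay walls.

{"method": "apply_moves", "body": {
  "series": [
    [[0, 0, 0], [0, 0, 0.03], 0.65],
    [[0, 0, 0], [0, 0, 0.031], 0.65],
    [[-0.0336, -0.1711, 0], [0, 0, 0], 0.65],
    [[-0.0336, -0.1711, 0], [0, 0, 0], 0.65],
    [[-0.0336, -0.1711, 0], [0, 0, 0], 0.65],
    [[-0.0336, -0.1711, 0], [0, 0, 0], 0.65],
    [[-0.0336, -0.1711, 0], [0, 0, 0], 0.65],
    [[-0.0336, -0.1711, 0], [0, 0, 0], 0.65],
    [[-0.0336, -0.1711, 0], [0, 0, 0], 0.65],
    [[-0.0336, -0.1711, 0], [0, 0, 0], 0.65]
  ]
}}

```text
time_s: 21.43
tcp_pos: [0.543, 0.0351, 0.2446]
eef_rot: [[-0.992, 0.128, -0.001], [0.128, 0.992, 0.0], [0.001, 0.0, -1.0]]
contact_force: [0.6, -0.2, 0.0]
width: 0.349
grasp_force: 0.0
```

{"method": "apply_moves", "body": {
  "series": [
    [[-0.0336, -0.1711, 0], [0, 0, 0], 0.65],
    [[-0.0336, -0.1711, 0], [0, 0, 0], 0.65],
    [[-0.0336, -0.1711, 0], [0, 0, 0], 0.65],
    [[-0.0336, -0.1711, 0], [0, 0, 0], 0.65],
    [[-0.0336, -0.1711, 0], [0, 0, 0], 0.65],
    [[-0.0336, -0.1711, 0], [0, 0, 0], 0.65],
    [[0, 0, 0], [0, 0, -0.006], 0.65],
    [[0, 0, 0], [0, 0, 0], 0.65],
    [[0, 0, 0], [0, 0, 0], 0.65],
    [[0, 0, 0], [0, 0, 0], 0.65]
  ]
}}

```text
time_s: 22.27
tcp_pos: [0.5571, -0.1713, 0.2448]
eef_rot: [[-0.994, 0.109, -0.0], [0.109, 0.994, 0.0], [0.0, 0.0, -1.0]]
contact_force: [-0.6, 0.1, 0.0]
width: 0.346
grasp_force: 0.0
```

Run:
```python
from h import *
shift([.5579,-.1717,.040],1.46)
im,c,M=snap("wrist","pics/w8.png"); np.savez("pics/w8.npz",M=M)
h=cv2.cvtColor(im,cv2.COLOR_BGR2HSV)
m=cv2.inRange(h,(0,150,50),(12,255,255)); n,l,s,ce=cv2.connectedComponentsWithStats(m)
for a,b in zip(s,ce):
    if 40<a[4]<8000: print(a,b)
for n,p in [("t1",(.5428,-.3315,.092)),("t2",(.5424,-.2796,.074)),("t3",(.5579,-.1717,.074))]: print(n,proj(c,M,np.array(p)))
```

```text
t 22.2667 tcp [ 0.5571 -0.1713  0.2448] w 0.3460688390492166 gf 0.0
 turn [ 0.0001 -0.0001  0.0005]  shift in present axes [-0.0046 -0.002   1.024 ]  in turned axes [-0.0043 -0.0017  1.024 ] dist m 0.2048116940801551
[ 107  136   89   70 4107] [151.3146 166.9664]
[ 243  142   29   56 1235] [257.0016 164.7336]
[370 314  16  19  91] [376.8901 322.7473]
t1 [114.8436 179.9575]
t2 [164.3434 170.9565]
t3 [256.2265 173.8777]
```

{"method": "apply_moves", "body": {
  "series": [
    [[-0.0045, -0.002, 0.15], [0, 0, 0], 0.65],
    [[0, 0, 0.16], [0, 0, 0], 0.65],
    [[0, 0, 0.16], [0, 0, 0], 0.65],
    [[0, 0, 0.16], [0, 0, 0], 0.65],
    [[0, 0, 0.13], [0, 0, 0], 0.65],
    [[0, 0, 0.1], [0, 0, 0], 0.65],
    [[0, 0, 0.08], [0, 0, 0], 0.65],
    [[0, 0, 0.05], [0, 0, 0], 0.65],
    [[0, 0, 0.034], [0, 0, 0], 0.65],
    [[0, 0, 0], [0, 0, 0], 0.65]
  ]
}}

```text
time_s: 23.15
tcp_pos: [0.5577, -0.1723, 0.0393]
eef_rot: [[-0.994, 0.109, -0.001], [0.109, 0.994, 0.0], [0.001, 0.0, -1.0]]
contact_force: [-1.1, -0.2, 0.5]
width: 0.348
grasp_force: 0.0
```

{"method": "apply_moves", "body": {
  "series": [
    [[0, 0, 0], [0, 0, 0], 1],
    [[0, 0, 0], [0, 0, 0], 1],
    [[0, 0, 0], [0, 0, 0], 1],
    [[0, 0, 0], [0, 0, 0], 1],
    [[0, 0, 0], [0, 0, 0], 1],
    [[0, 0, 0], [0, 0, 0], 1],
    [[0, 0, -0.12], [0, 0, 0], 1],
    [[0, 0, -0.16], [0, 0, 0], 1],
    [[0, 0, -0.16], [0, 0, 0], 1],
    [[0, 0, -0.16], [0, 0, 0], 1]
  ]
}}

```text
time_s: 23.98
tcp_pos: [0.5576, -0.1729, 0.1615]
eef_rot: [[-0.994, 0.11, -0.0], [0.11, 0.994, 0.0], [0.0, 0.0, -1.0]]
contact_force: [-0.1, 0.6, -1.9]
width: 0.108
grasp_force: 61.4
```

{"method": "apply_moves", "body": {
  "series": [
    [[0, 0, -0.16], [0, 0, 0], 1],
    [[0, 0, -0.16], [0, 0, 0], 1],
    [[0, 0, -0.08], [0, 0, 0], 1],
    [[0, 0, 0], [0, 0, -0.027], 1],
    [[0, 0, 0], [0, 0, -0.028], 1],
    [[0, 0, 0], [0, 0, 0], 1],
    [[0, 0, 0], [0, 0, 0], 1],
    [[0, 0, 0], [0, 0, 0], 1],
    [[0, 0, 0], [0, 0, 0], 1],
    [[0, 0, 0], [0, 0, 0], 1]
  ]
}}

```text
time_s: 24.82
tcp_pos: [0.5579, -0.1729, 0.24]
eef_rot: [[-0.998, -0.061, -0.0], [-0.061, 0.998, 0.0], [0.0, 0.0, -1.0]]
contact_force: [-0.7, -0.9, -1.6]
width: 0.108
grasp_force: 61.4
```

Run:
```python
from h import *
shift([.5356,.1529,.24],1.633)
im,c,M=snap("wrist","pics/w9.png")
h=cv2.cvtColor(im,cv2.COLOR_BGR2HSV)
m=cv2.inRange(h,(0,150,50),(12,255,255)); n,l,s,ce=cv2.connectedComponentsWithStats(m)
for a,b in zip(s,ce):
    if 40<a[4]<8000:
        print(a,b)
        if a[4]>2500 and 200<b[0]<310: print(intool(.0225,(a[0],a[1])),intool(.0225,(a[0]+a[2],a[1])))
```

```text
t 24.8167 tcp [ 0.5579 -0.1729  0.24  ] w 0.10818109472292095 gf 61.449244022369385
 turn [ 0.     -0.0001 -0.0003]  shift in present axes [ 0.0114  1.6327 -0.    ]  in turned axes [ 0.0099  1.6327 -0.0002] dist m 0.3265496612454756
[ 107  120   93   63 4292] [150.6023 149.0408]
[ 227  178   61  147 5144] [257.21   230.6334]
[ 0.0335 -0.0183  0.0225] [0.0335 0.02   0.0225]
[348 317  16  13  77] [356.2208 322.4935]
```

{"method": "apply_moves", "body": {
  "series": [
    [[0, 0.163, 0], [0, 0, 0], 1],
    [[0, 0.163, 0], [0, 0, 0], 1],
    [[0, 0.163, 0], [0, 0, 0], 1],
    [[0, 0.163, 0], [0, 0, 0], 1],
    [[0, 0.163, 0], [0, 0, 0], 1],
    [[0, 0.163, 0], [0, 0, 0], 1],
    [[0, 0.163, 0], [0, 0, 0], 1],
    [[0, 0.163, 0], [0, 0, 0], 1],
    [[0, 0.163, 0], [0, 0, 0], 1],
    [[0, 0.163, 0], [0, 0, 0], 1]
  ]
}}

```text
time_s: 25.7
tcp_pos: [0.5371, 0.1541, 0.2402]
eef_rot: [[-0.998, -0.062, 0.0], [-0.062, 0.998, 0.0], [-0.0, 0.0, -1.0]]
contact_force: [0.6, -0.1, -1.3]
width: 0.105
grasp_force: 61.5
```

{"method": "apply_moves", "body": {
  "series": [
    [[0, 0, 0], [0, 0, 0], 1],
    [[0, 0, 0], [0, 0, 0], 1],
    [[0, 0, 0], [0, 0, 0], 1],
    [[0, 0, 0], [0, 0, 0], 1],
    [[0, 0, 0], [0, 0, 0], 1],
    [[0, 0, 0], [0, 0, 0], 1],
    [[0, 0, 0], [0, 0, 0], 1],
    [[0, 0, 0], [0, 0, 0], 1],
    [[0, 0, 0], [0, 0, 0], 1],
    [[0, 0, 0], [0, 0, 0], 1]
  ]
}}

```text
time_s: 26.53
tcp_pos: [0.5375, 0.1524, 0.2401]
eef_rot: [[-0.998, -0.062, 0.0], [-0.062, 0.998, 0.0], [-0.0, 0.0, -1.0]]
contact_force: [0.2, 0.2, -0.4]
width: 0.106
grasp_force: 61.5
```

```bash
cat >> h.py <<'E'
def held(z):
    st=r.state(); im=r.capture("wrist"); h=cv2.cvtColor(im,cv2.COLOR_BGR2HSV)
    m=cv2.inRange(h,(0,150,50),(12,255,255)); n,l,s,ce=cv2.connectedComponentsWithStats(m)
    for a,b in zip(s,ce):
        if a[4]>2500 and 200<b[0]<310: print("held",a,b,intool(z,(a[0],a[1])),intool(z,(a[0]+a[2],a[1])))
E
python3 - <<'E'
from h import *
held(.0235)
shift([.5356+.003,.1529,.0625],1.633)
E
```

```text
held [     0      0    512    384 189179] [254.0084 190.8562] [ 0.1343 -0.1403  0.0235] [0.1344 0.1401 0.0235]
held [ 227  178   62  147 5089] [257.2175 230.899 ] [ 0.0332 -0.0184  0.0235] [0.0332 0.0207 0.0235]
t 26.5833 tcp [0.5375 0.1524 0.2401] w 0.1069714733874244 gf 61.488200426101685
 turn [-0.      0.      0.0001]  shift in present axes [-0.0054  0.0021  0.8881]  in turned axes [-0.0055  0.0021  0.8881] dist m 0.1776174227168788
```

{"method": "apply_moves", "body": {
  "series": [
    [[-0.004, 0, 0.16], [0, 0, 0], 1],
    [[0, 0, 0.16], [0, 0, 0], 1],
    [[0, 0, 0.14], [0, 0, 0], 1],
    [[0, 0, 0.12], [0, 0, 0], 1],
    [[0, 0, 0.1], [0, 0, 0], 1],
    [[0, 0, 0.08], [0, 0, 0], 1],
    [[0, 0, 0.06], [0, 0, 0], 1],
    [[0, 0, 0.04], [0, 0, 0], 1],
    [[0, 0, 0.028], [0, 0, 0], 1],
    [[0, 0, 0], [0, 0, 0], 1]
  ]
}}

```text
time_s: 27.42
tcp_pos: [0.5387, 0.1527, 0.0631]
eef_rot: [[-0.998, -0.063, 0.001], [-0.063, 0.998, 0.0], [-0.001, 0.0, -1.0]]
contact_force: [0.2, 0.3, -1.1]
width: 0.105
grasp_force: 62.5
```

{"method": "apply_moves", "body": {
  "series": [
    [[0, 0, 0], [0, 0, 0], 1],
    [[0, 0, 0], [0, 0, 0], 1],
    [[0, 0, 0], [0, 0, 0], 1],
    [[0, 0, 0], [0, 0, 0], 0.75],
    [[0, 0, 0], [0, 0, 0], 0.7],
    [[0, 0, 0], [0, 0, 0], 0.7],
    [[0, 0, 0], [0, 0, 0], 0.7],
    [[0, 0, 0], [0, 0, 0], 0.7],
    [[0, 0, -0.05], [0, 0, 0], 0.7],
    [[0, 0, -0.1], [0, 0, 0], 0.7]
  ]
}}

```text
time_s: 28.25
tcp_pos: [0.5372, 0.1523, 0.0914]
eef_rot: [[-0.998, -0.063, -0.004], [-0.063, 0.998, -0.001], [0.004, -0.001, -1.0]]
contact_force: [-1.3, -0.1, -0.6]
width: 0.3
grasp_force: 0.0
```

{"method": "apply_moves", "body": {
  "series": [
    [[0, 0, -0.18], [0, 0, 0], 0.7],
    [[0, 0, -0.18], [0, 0, 0], 0.7],
    [[0, 0, -0.18], [0, 0, 0], 0.7],
    [[0, 0, -0.2], [0, 0, 0], 0.7],
    [[0, 0, 0], [0, 0, 0], 0.7],
    [[0, 0, 0], [0, 0, 0], 0.7],
    [[0, 0, 0], [0, 0, 0], 0.7],
    [[0, 0, 0], [0, 0, 0], 0.7],
    [[0, 0, 0], [0, 0, 0], 0.7],
    [[0, 0, 0], [0, 0, 0], 0.7]
  ]
}}

```text
time_s: 29.08
tcp_pos: [0.5381, 0.1524, 0.2396]
eef_rot: [[-0.998, -0.063, -0.002], [-0.063, 0.998, -0.0], [0.002, -0.0, -1.0]]
contact_force: [-0.2, 0.5, 0.6]
width: 0.3
grasp_force: 0.0
```

Run:
```python
from h import *
im,c,M=snap("wrist","pics/w10.png"); im2=r.capture("top"); cv2.imwrite("pics/t4.png",im2)
a=cv2.resize(im[90:250,90:380],(725,400)); b=cv2.resize(im2[165:240,70:390],(725,170),interpolation=cv2.INTER_CUBIC)
cv2.imwrite("pics/m1.png",np.vstack([a,b]))
shift([.5428,-.3315,.25],1.43)
```

```text
t 29.1833 tcp [0.5382 0.1525 0.2399] w 0.3008224198935828 gf 0.0
 turn [-0.0001 -0.0003  0.0647]  shift in present axes [ 0.1284 -2.4166 -0.0499]  in turned axes [-0.3624 -2.3928 -0.0504] dist m 0.4841138941132001
```

View pics/m1.png

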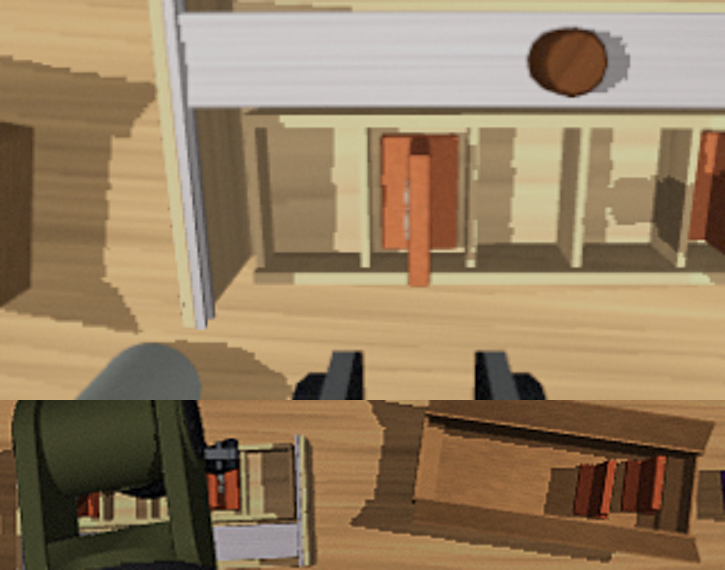

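The short tile is seated in bay3, and tiles 1 and 2 are still in place in the carton.

{"method": "apply_moves", "body": {
  "series": [
    [[0, 0, 0], [0, 0, 0.032], 0.65],
    [[0, 0, 0], [0, 0, 0.033], 0.65],
    [[-0.0259, -0.1709, 0], [0, 0, 0], 0.65],
    [[-0.0259, -0.1709, 0], [0, 0, 0], 0.65],
    [[-0.0259, -0.1709, 0], [0, 0, 0], 0.65],
    [[-0.0259, -0.1709, 0], [0, 0, 0], 0.65],
    [[-0.0259, -0.1709, 0], [0, 0, 0], 0.65],
    [[-0.0259, -0.1709, 0], [0, 0, 0], 0.65],
    [[-0.0259, -0.1709, 0], [0, 0, 0], 0.65],
    [[-0.0259, -0.1709, 0], [0, 0, 0], 0.65]
  ]
}}

```text
time_s: 30.02
tcp_pos: [0.5404, -0.1258, 0.2404]
eef_rot: [[-0.99, 0.141, -0.0], [0.141, 0.99, 0.0], [0.0, 0.0, -1.0]]
contact_force: [1.1, 0.5, -0.2]
width: 0.353
grasp_force: 0.0
```

{"method": "apply_moves", "body": {
  "series": [
    [[-0.0259, -0.1709, 0], [0, 0, 0], 0.65],
    [[-0.0259, -0.1709, 0], [0, 0, 0], 0.65],
    [[-0.0259, -0.1709, 0], [0, 0, 0], 0.65],
    [[-0.0259, -0.1709, 0], [0, 0, 0], 0.65],
    [[-0.0259, -0.1709, 0], [0, 0, 0], 0.65],
    [[-0.0259, -0.1709, 0], [0, 0, 0], 0.65],
    [[0, 0, 0], [0, 0, 0], 0.65],
    [[0, 0, 0], [0, 0, 0], 0.65],
    [[0, 0, 0], [0, 0, 0], 0.65],
    [[0, 0, 0], [0, 0, 0], 0.65]
  ]
}}

```text
time_s: 30.85
tcp_pos: [0.5428, -0.3304, 0.2405]
eef_rot: [[-0.99, 0.14, -0.0], [0.14, 0.99, 0.0], [0.0, 0.0, -1.0]]
contact_force: [1.0, -0.7, 0.1]
width: 0.347
grasp_force: 0.0
```

Run:
```python
from h import *
shift([.5428,-.3315,.058],1.43)
im,c,M=snap("wrist","pics/w11.png")
h=cv2.cvtColor(im,cv2.COLOR_BGR2HSV)
m=cv2.inRange(h,(0,150,50),(12,255,255)); n,l,s,ce=cv2.connectedComponentsWithStats(m)
for a,b in zip(s,ce):
    if 40<a[4]<8000: print(a,b)
for n,p in [("t1",(.5428,-.3315,.092)),("t2",(.5424,-.2796,.074))]:
    for k in (-.03,.03): print(n,k,proj(c,M,np.array(p)+[k,-.14*k,0]))
```

```text
t 30.85 tcp [ 0.5428 -0.3304  0.2405] w 0.34717840719322557 gf 0.0
 turn [ 0.0001 -0.      0.0001]  shift in present axes [-0.0009 -0.0055  0.9127]  in turned axes [-0.0008 -0.0053  0.9127] dist m 0.18253898006454336
[ 280  132   31   61 1374] [295.476  157.2314]
[ 241  142   30   62 1346] [255.5022 166.7823]
[ 480  289   32   44 1057] [498.2025 311.2564]
t1 -0.03 [255.4346 150.8599]
t1 0.03 [255.5997 203.8542]
t2 -0.03 [300.9788 141.5513]
t2 0.03 [298.6048 192.5889]
```

{"method": "apply_moves", "body": {
  "series": [
    [[0, -0.005, 0.15], [0, 0, 0], 0.65],
    [[0, 0, 0.16], [0, 0, 0], 0.65],
    [[0, 0, 0.15], [0, 0, 0], 0.65],
    [[0, 0, 0.13], [0, 0, 0], 0.65],
    [[0, 0, 0.11], [0, 0, 0], 0.65],
    [[0, 0, 0.09], [0, 0, 0], 0.65],
    [[0, 0, 0.06], [0, 0, 0], 0.65],
    [[0, 0, 0.04], [0, 0, 0], 0.65],
    [[0, 0, 0.022], [0, 0, 0], 0.65],
    [[0, 0, 0], [0, 0, 0], 0.65]
  ]
}}

```text
time_s: 31.73
tcp_pos: [0.5425, -0.3322, 0.0579]
eef_rot: [[-0.99, 0.141, -0.0], [0.141, 0.99, 0.0], [0.0, 0.0, -1.0]]
contact_force: [-0.1, -0.0, 0.2]
width: 0.351
grasp_force: 0.0
```

{"method": "apply_moves", "body": {
  "series": [
    [[0, 0, 0], [0, 0, 0], 1],
    [[0, 0, 0], [0, 0, 0], 1],
    [[0, 0, 0], [0, 0, 0], 1],
    [[0, 0, 0], [0, 0, 0], 1],
    [[0, 0, 0], [0, 0, 0], 1],
    [[0, 0, 0], [0, 0, 0], 1],
    [[0, 0, -0.12], [0, 0, 0], 1],
    [[0, 0, -0.16], [0, 0, 0], 1],
    [[0, 0, -0.16], [0, 0, 0], 1],
    [[0, 0, -0.16], [0, 0, 0], 1]
  ]
}}

```text
time_s: 32.57
tcp_pos: [0.5421, -0.3322, 0.1794]
eef_rot: [[-0.99, 0.141, -0.001], [0.141, 0.99, 0.0], [0.001, 0.0, -1.0]]
contact_force: [-0.1, -0.9, -2.1]
width: 0.109
grasp_force: 58.6
```

{"method": "apply_moves", "body": {
  "series": [
    [[0, 0, -0.16], [0, 0, 0], 1],
    [[0, 0, -0.15], [0, 0, 0], 1],
    [[0, 0, 0], [0, 0, -0.032], 1],
    [[0, 0, 0], [0, 0, -0.033], 1],
    [[0, 0, 0], [0, 0, 0], 1],
    [[0, 0, 0], [0, 0, 0], 1],
    [[0, 0, 0], [0, 0, 0], 1],
    [[0, 0, 0], [0, 0, 0], 1],
    [[0, 0, 0], [0, 0, 0], 1],
    [[0, 0, 0], [0, 0, 0], 1]
  ]
}}

```text
time_s: 33.4
tcp_pos: [0.5424, -0.3325, 0.2399]
eef_rot: [[-0.998, -0.062, -0.0], [-0.062, 0.998, 0.0], [0.0, 0.0, -1.0]]
contact_force: [0.8, -1.4, -2.6]
width: 0.108
grasp_force: 58.7
```

Run:
```python
from h import *
held(.0425)
shift([.5288,.2607,.24],1.633)
```

```text
held [     0      0    512    384 189347] [254.2514 190.1566] [ 0.1408 -0.1564  0.0425] [0.1408 0.156  0.0425]
held [ 229  138   90  188 6497] [266.1869 215.69  ] [ 0.056  -0.0184  0.0425] [0.0561 0.0423 0.0425]
t 33.45 tcp [ 0.5424 -0.3325  0.24  ] w 0.10958691791761722 gf 58.683897256851196
 turn [ 0.     -0.0001 -0.0001]  shift in present axes [-0.1154  2.9643  0.0002]  in turned axes [-0.1165  2.9643 -0.0002] dist m 0.5933081379076599
```

{"method": "apply_moves", "body": {
  "series": [
    [[-0.0065, 0.1647, 0], [0, 0, 0], 1],
    [[-0.0065, 0.1647, 0], [0, 0, 0], 1],
    [[-0.0065, 0.1647, 0], [0, 0, 0], 1],
    [[-0.0065, 0.1647, 0], [0, 0, 0], 1],
    [[-0.0065, 0.1647, 0], [0, 0, 0], 1],
    [[-0.0065, 0.1647, 0], [0, 0, 0], 1],
    [[-0.0065, 0.1647, 0], [0, 0, 0], 1],
    [[-0.0065, 0.1647, 0], [0, 0, 0], 1],
    [[-0.0065, 0.1647, 0], [0, 0, 0], 1],
    [[-0.0065, 0.1647, 0], [0, 0, 0], 1]
  ]
}}

```text
time_s: 34.28
tcp_pos: [0.5345, -0.0013, 0.2403]
eef_rot: [[-0.998, -0.062, 0.0], [-0.062, 0.998, -0.0], [-0.0, -0.0, -1.0]]
contact_force: [0.8, 0.1, -1.4]
width: 0.105
grasp_force: 59.0
```

{"method": "apply_moves", "body": {
  "series": [
    [[-0.0065, 0.1647, 0], [0, 0, 0], 1],
    [[-0.0065, 0.1647, 0], [0, 0, 0], 1],
    [[-0.0065, 0.1647, 0], [0, 0, 0], 1],
    [[-0.0065, 0.1647, 0], [0, 0, 0], 1],
    [[-0.0065, 0.1647, 0], [0, 0, 0], 1],
    [[-0.0065, 0.1647, 0], [0, 0, 0], 1],
    [[-0.0065, 0.1647, 0], [0, 0, 0], 1],
    [[-0.0065, 0.1647, 0], [0, 0, 0], 1],
    [[0, 0, 0], [0, 0, 0], 1],
    [[0, 0, 0], [0, 0, 0], 1]
  ]
}}

```text
time_s: 35.12
tcp_pos: [0.5283, 0.2621, 0.2397]
eef_rot: [[-0.998, -0.065, -0.0], [-0.065, 0.998, -0.0], [0.0, -0.0, -1.0]]
contact_force: [0.2, -0.6, -2.4]
width: 0.106
grasp_force: 59.2
```

{"method": "apply_moves", "body": {
  "series": [
    [[0, 0, 0], [0, 0, 0], 1],
    [[0, 0, 0], [0, 0, 0], 1],
    [[0, 0, 0], [0, 0, 0], 1],
    [[0, 0, 0], [0, 0, 0], 1],
    [[0, 0, 0], [0, 0, 0], 1],
    [[0, 0, 0], [0, 0, 0], 1],
    [[0, 0, 0], [0, 0, 0], 1],
    [[0, 0, 0], [0, 0, 0], 1],
    [[0, 0, 0], [0, 0, 0], 1],
    [[0, 0, 0], [0, 0, 0], 1]
  ]
}}

```text
time_s: 35.95
tcp_pos: [0.5287, 0.2608, 0.2401]
eef_rot: [[-0.998, -0.063, -0.0], [-0.063, 0.998, -0.0], [0.0, -0.0, -1.0]]
contact_force: [0.3, -0.2, -1.7]
width: 0.112
grasp_force: 59.2
```

Run:
```python
from h import *
held(.0425)
shift([.5288,.2607,.063],1.633)
```

```text
held [     0      0    512    384 186792] [257.5835 190.081 ] [ 0.1408 -0.1564  0.0425] [0.1408 0.156  0.0425]
held [ 230  144   82  182 6328] [265.5894 217.4205] [ 0.052  -0.0178  0.0425] [0.052  0.0378 0.0425]
t 36.0 tcp [0.5287 0.2608 0.2401] w 0.10545386277668496 gf 59.21087622642517
 turn [-0.     -0.      0.0001]  shift in present axes [-0.0007 -0.0005  0.8853]  in turned axes [-0.0006 -0.0005  0.8853] dist m 0.1770631010566038
```

Run:
```python
from h import *
im=r.capture("wrist"); m=cv2.inRange(cv2.cvtColor(im,cv2.COLOR_BGR2HSV),(0,150,50),(12,255,255))
for u in (234,240,246): 
    v=np.flatnonzero(m[:,u]); print(u,v[:1],v[-1:],intool(.0425,(u,v[0])))
print(np.flatnonzero(m[185])[[0,-1]])
```

```text
234 [174] [238] [ 0.031  -0.0156  0.0425]
240 [173] [229] [ 0.0317 -0.0114  0.0425]
246 [173] [250] [ 0.0317 -0.0072  0.0425]
[155 310]
```

{"method": "apply_moves", "body": {
  "series": [
    [[-0.006, 0, 0.16], [0, 0, 0], 1],
    [[0, 0, 0.16], [0, 0, 0], 1],
    [[0, 0, 0.14], [0, 0, 0], 1],
    [[0, 0, 0.12], [0, 0, 0], 1],
    [[0, 0, 0.1], [0, 0, 0], 1],
    [[0, 0, 0.08], [0, 0, 0], 1],
    [[0, 0, 0.06], [0, 0, 0], 1],
    [[0, 0, 0.04], [0, 0, 0], 1],
    [[0, 0, 0.025], [0, 0, 0], 1],
    [[0, 0, 0], [0, 0, 0], 1]
  ]
}}

```text
time_s: 36.88
tcp_pos: [0.5303, 0.2611, 0.0639]
eef_rot: [[-0.998, -0.063, 0.001], [-0.063, 0.998, 0.001], [-0.001, 0.0, -1.0]]
contact_force: [-0.7, -0.5, -1.7]
width: 0.106
grasp_force: 59.2
```

{"method": "apply_moves", "body": {
  "series": [
    [[0, 0, 0], [0, 0, 0], 1],
    [[0, 0, 0], [0, 0, 0], 1],
    [[0, 0, 0], [0, 0, 0], 1],
    [[0, 0, 0], [0, 0, 0], 0.75],
    [[0, 0, 0], [0, 0, 0], 0.72],
    [[0, 0, 0], [0, 0, 0], 0.72],
    [[0, 0, 0], [0, 0, 0], 0.72],
    [[0, 0, 0], [0, 0, 0], 0.72],
    [[0, 0, -0.05], [0, 0, 0], 0.72],
    [[0, 0, -0.1], [0, 0, 0], 0.72]
  ]
}}

```text
time_s: 37.72
tcp_pos: [0.5289, 0.2604, 0.0919]
eef_rot: [[-0.998, -0.063, -0.004], [-0.063, 0.998, -0.001], [0.004, -0.001, -1.0]]
contact_force: [-0.2, -0.4, -0.1]
width: 0.281
grasp_force: 0.0
```

{"method": "apply_moves", "body": {
  "series": [
    [[0, 0, -0.18], [0, 0, 0], 0.72],
    [[0, 0, -0.18], [0, 0, 0], 0.72],
    [[0, 0, -0.18], [0, 0, 0], 0.72],
    [[0, 0, -0.2], [0, 0, 0], 0.72],
    [[0, 0, 0], [0, 0, 0], 0.72],
    [[0, 0, 0], [0, 0, 0], 0.72],
    [[0, 0, 0], [0, 0, 0], 0.72],
    [[0, 0, 0], [0, 0, 0], 0.72],
    [[0, 0, 0], [0, 0, 0], 0.72],
    [[0, 0, 0], [0, 0, 0], 0.72]
  ]
}}

```text
time_s: 38.55
tcp_pos: [0.5297, 0.2607, 0.2401]
eef_rot: [[-0.998, -0.063, -0.002], [-0.063, 0.998, -0.001], [0.002, -0.001, -1.0]]
contact_force: [-0.1, -0.8, 0.5]
width: 0.28
grasp_force: 0.0
```

Run:
```python
from h import *
shift([.5424,-.2796,.24],1.43)
im,c,M=snap("wrist","pics/w12.png")
m=cv2.inRange(cv2.cvtColor(im,cv2.COLOR_BGR2HSV),(0,150,50),(12,255,255)); n,l,s,ce=cv2.connectedComponentsWithStats(m)
for a,b in zip(s,ce):
    if 100<a[4]<8000: print(a,b)
im2=r.capture("top"); cv2.imwrite("pics/t5.png",im2)
m=cv2.inRange(cv2.cvtColor(im2,cv2.COLOR_BGR2HSV),(0,140,60),(12,255,255)); n,l,s,ce=cv2.connectedComponentsWithStats(m[165:240])
for a,b in zip(s,ce):
    if 20<a[4]<8000: print("top",a,b)
```

```text
t 38.55 tcp [0.5297 0.2607 0.2401] w 0.27980714511530735 gf 0.0
 turn [-0.0002 -0.0005  0.0647]  shift in present axes [ 0.1055 -2.7004  0.0023]  in turned axes [-0.4421 -2.666   0.0006] dist m 0.5404891237835716
[181 104  27  26 393] [193.3715 117.056 ]
[ 243  143   29   63 1310] [257.5809 167.2794]
[ 282  143   31   63 1371] [297.884  168.8578]
[ 152  145   39   61 1790] [170.6503 171.3866]
[  20  314   50   40 1199] [ 41.8349 332.5129]
top [160  23   8  26 150] [162.6867  35.7467]
top [118  25   4  26  91] [119.6484  38.0659]
top [169  25   7  24 148] [171.7027  36.5068]
top [333  26   9  27 105] [337.9048  39.0762]
top [129  28   6  23 119] [131.1008  39.2857]
top [322  28  10  24 133] [327.3534  38.8571]
top [108  36   6  16  78] [110.9103  43.3718]
top [135  61   7   6  28] [137.5714  63.2143]
```

{"method": "apply_moves", "body": {
  "series": [
    [[0, 0, 0], [0, 0, 0.032], 0.65],
    [[0, 0, 0], [0, 0, 0.033], 0.65],
    [[-0.0276, -0.1666, 0], [0, 0, 0], 0.65],
    [[-0.0276, -0.1666, 0], [0, 0, 0], 0.65],
    [[-0.0276, -0.1666, 0], [0, 0, 0], 0.65],
    [[-0.0276, -0.1666, 0], [0, 0, 0], 0.65],
    [[-0.0276, -0.1666, 0], [0, 0, 0], 0.65],
    [[-0.0276, -0.1666, 0], [0, 0, 0], 0.65],
    [[-0.0276, -0.1666, 0], [0, 0, 0], 0.65],
    [[-0.0276, -0.1666, 0], [0, 0, 0], 0.65]
  ]
}}

```text
time_s: 39.48
tcp_pos: [0.5357, -0.0109, 0.241]
eef_rot: [[-0.99, 0.141, -0.0], [0.141, 0.99, 0.0], [0.0, 0.0, -1.0]]
contact_force: [1.6, 0.3, -0.4]
width: 0.347
grasp_force: 0.0
```

{"method": "apply_moves", "body": {
  "series": [
    [[-0.0276, -0.1666, 0], [0, 0, 0], 0.65],
    [[-0.0276, -0.1666, 0], [0, 0, 0], 0.65],
    [[-0.0276, -0.1666, 0], [0, 0, 0], 0.65],
    [[-0.0276, -0.1666, 0], [0, 0, 0], 0.65],
    [[-0.0276, -0.1666, 0], [0, 0, 0], 0.65],
    [[-0.0276, -0.1666, 0], [0, 0, 0], 0.65],
    [[-0.0276, -0.1666, 0], [0, 0, 0], 0.65],
    [[-0.0276, -0.1666, 0], [0, 0, 0], 0.65],
    [[0, 0, 0], [0, 0, 0], 0.65],
    [[0, 0, 0], [0, 0, 0], 0.65]
  ]
}}

```text
time_s: 40.32
tcp_pos: [0.5416, -0.2807, 0.2403]
eef_rot: [[-0.99, 0.144, -0.001], [0.144, 0.99, 0.001], [0.001, 0.0, -1.0]]
contact_force: [-0.1, 0.7, 0.2]
width: 0.356
grasp_force: 0.0
```

Run:
```python
from h import *
shift([.5424,-.2796,.040],1.43)
im,c,M=snap("wrist","pics/w13.png")
m=cv2.inRange(cv2.cvtColor(im,cv2.COLOR_BGR2HSV),(0,150,50),(12,255,255)); n,l,s,ce=cv2.connectedComponentsWithStats(m)
for a,b in zip(s,ce):
    if 40<a[4]<8000: print(a,b)
for k in (-.03,.03): print(k,proj(c,M,np.array((.5424,-.2796,.074))+[k,-.14*k,0]))
```

```text
t 40.3167 tcp [ 0.5416 -0.2807  0.2403] w 0.35646883641663674 gf 0.0
 turn [ 0.0001 -0.0003 -0.001 ]  shift in present axes [-0.0039  0.0058  1.0015]  in turned axes [-0.0029  0.0062  1.0015] dist m 0.20030663129788037
[ 245  139   29   61 1297] [259.1966 162.9175]
[ 446  294   52   44 1681] [471.2142 315.9268]
-0.03 [257.4219 148.8155]
0.03 [257.64   199.1651]
```

{"method": "apply_moves", "body": {
  "series": [
    [[-0.003, 0.003, 0.15], [0, 0, 0], 0.65],
    [[0, 0, 0.16], [0, 0, 0], 0.65],
    [[0, 0, 0.16], [0, 0, 0], 0.65],
    [[0, 0, 0.15], [0, 0, 0], 0.65],
    [[0, 0, 0.13], [0, 0, 0], 0.65],
    [[0, 0, 0.1], [0, 0, 0], 0.65],
    [[0, 0, 0.07], [0, 0, 0], 0.65],
    [[0, 0, 0.05], [0, 0, 0], 0.65],
    [[0, 0, 0.03], [0, 0, 0], 0.65],
    [[0, 0, 0], [0, 0, 0], 0.65]
  ]
}}

```text
time_s: 41.2
tcp_pos: [0.5426, -0.2781, 0.0404]
eef_rot: [[-0.99, 0.14, -0.001], [0.14, 0.99, 0.001], [0.001, 0.0, -1.0]]
contact_force: [-0.1, -0.6, -0.5]
width: 0.353
grasp_force: 0.0
```

{"method": "apply_moves", "body": {
  "series": [
    [[0, 0, 0], [0, 0, 0], 1],
    [[0, 0, 0], [0, 0, 0], 1],
    [[0, 0, 0], [0, 0, 0], 1],
    [[0, 0, 0], [0, 0, 0], 1],
    [[0, 0, 0], [0, 0, 0], 1],
    [[0, 0, 0], [0, 0, 0], 1],
    [[0, 0, -0.12], [0, 0, 0], 1],
    [[0, 0, -0.16], [0, 0, 0], 1],
    [[0, 0, -0.16], [0, 0, 0], 1],
    [[0, 0, -0.16], [0, 0, 0], 1]
  ]
}}

```text
time_s: 42.03
tcp_pos: [0.5424, -0.2788, 0.1625]
eef_rot: [[-0.99, 0.141, -0.0], [0.141, 0.99, 0.0], [0.0, 0.0, -1.0]]
contact_force: [0.6, -0.3, -1.9]
width: 0.11
grasp_force: 58.4
```

{"method": "apply_moves", "body": {
  "series": [
    [[0, 0, -0.16], [0, 0, 0], 1],
    [[0, 0, -0.16], [0, 0, 0], 1],
    [[0, 0, -0.08], [0, 0, 0], 1],
    [[0, 0, 0], [0, 0, -0.032], 1],
    [[0, 0, 0], [0, 0, -0.032], 1],
    [[0, 0, 0], [0, 0, 0], 1],
    [[0, 0, 0], [0, 0, 0], 1],
    [[0, 0, 0], [0, 0, 0], 1],
    [[0, 0, 0], [0, 0, 0], 1],
    [[0, 0, 0], [0, 0, 0], 1]
  ]
}}

```text
time_s: 42.87
tcp_pos: [0.5427, -0.2789, 0.2409]
eef_rot: [[-0.998, -0.058, -0.0], [-0.058, 0.998, 0.0], [0.0, 0.0, -1.0]]
contact_force: [-0.2, -0.5, -1.4]
width: 0.109
grasp_force: 58.6
```

Run:
```python
from h import *
held(.0235)
shift([.5389,.0990,.24],1.633)
```

```text
held [     0      0    512    384 190478] [255.3686 190.2156] [ 0.1343 -0.1403  0.0235] [0.1344 0.1401 0.0235]
held [ 227  170   61  161 6054] [257.205  230.8779] [ 0.0384 -0.0183  0.0235] [0.0384 0.0199 0.0235]
t 42.9167 tcp [ 0.5427 -0.2789  0.2409] w 0.11054731901435913 gf 58.62418591976166
 turn [ 0.     -0.0001 -0.0013]  shift in present axes [-0.091   1.8874  0.0049]  in turned axes [-0.0984  1.887   0.0047] dist m 0.37791916084946753
```

Run:
```python
from h import *
c=r.calibration("wrist"); Mt=np.array(c["mount"])
for n,x in [("t3 short off.0033",.0033),("t2 off.0084",.0084)]:
    for z in (-.0345,-.0525): print(n,z,"far top",proj(c,Mt,np.array([x-.03,0,z])),"near top",proj(c,Mt,np.array([x+.03,0,z])))
for f in("w9","w13f"):
    im=cv2.imread("pics/w9.png") if f=="w9" else r.capture("wrist")
    if f!="w9": cv2.imwrite("pics/w14.png",im)
    h=cv2.cvtColor(im,cv2.COLOR_BGR2HSV); m=cv2.inRange(h,(0,150,50),(12,255,255))
    for v in range(185,335,10): print(v,np.flatnonzero(m[v,215:300])[[0,-1]]+215 if m[v,215:300].any() else None,h[v,257,2],end=" | ")
    print()
a=cv2.imread("pics/w9.png")[150:345,200:320]; b=im[150:345,200:320]
cv2.imwrite("pics/m2.png",cv2.resize(np.hstack([a,b]),None,fx=3,fy=3,interpolation=cv2.INTER_CUBIC))
```

```text
t3 short off.0033 -0.0345 far top [255.9056 323.9304] near top [255.7406 212.658 ]
t3 short off.0033 -0.0525 far top [255.7315 355.0214] near top [255.4994 231.2939]
t2 off.0084 -0.0345 far top [255.8929 315.7728] near top [255.7249 201.4626]
t2 off.0084 -0.0525 far top [255.7141 346.1996] near top [255.4767 218.4527]
185 [227 287] 98 | 195 [227 287] 101 | 205 [227 287] 102 | 215 [229 287] 104 | 225 [229 286] 217 | 235 [229 285] 216 | 245 [246 268] 224 | 255 [247 268] 153 | 265 [248 267] 150 | 275 [248 266] 154 | 285 [248 266] 149 | 295 [248 266] 145 | 305 [248 266] 151 | 315 [248 266] 215 | 325 None 207 | 
185 [227 287] 95 | 195 [227 287] 94 | 205 [228 287] 94 | 215 [229 287] 92 | 225 [229 285] 206 | 235 [229 285] 215 | 245 [246 269] 216 | 255 [246 269] 208 | 265 [245 269] 214 | 275 [246 269] 149 | 285 [246 269] 150 | 295 [246 268] 152 | 305 [246 268] 147 | 315 [246 267] 146 | 325 [247 267] 142 |
```

View pics/m2.png

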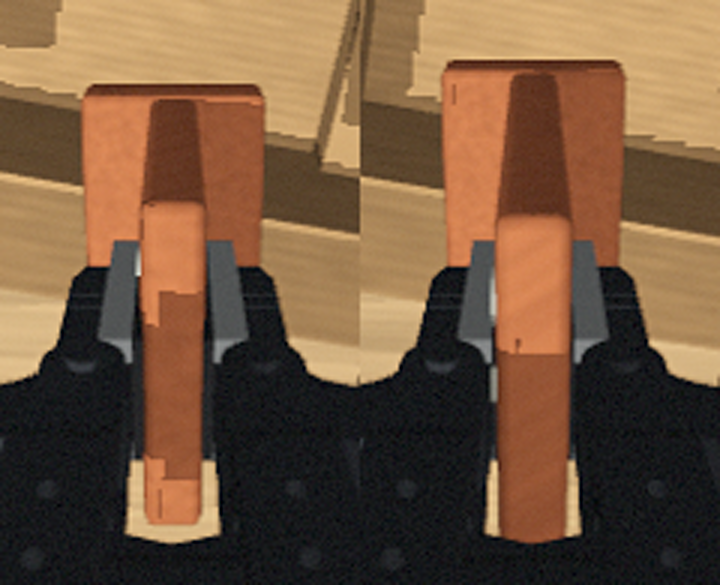

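The picture shows the held tile (right) has a wider top strip and a longer plate face than the short tile (left). It is therefore a tall tile and belongs in bay2. I'll set it back down, regrip it higher and centred, and carry it there.

{"method": "apply_moves", "body": {
  "series": [
    [[0, 0, 0.15], [0, 0, 0.032], 1],
    [[0, 0, 0.16], [0, 0, 0.032], 1],
    [[0, 0, 0.16], [0, 0, 0], 1],
    [[0, 0, 0.15], [0, 0, 0], 1],
    [[0, 0, 0.13], [0, 0, 0], 1],
    [[0, 0, 0.1], [0, 0, 0], 1],
    [[0, 0, 0.07], [0, 0, 0], 1],
    [[0, 0, 0.05], [0, 0, 0], 1],
    [[0, 0, 0.025], [0, 0, 0], 1],
    [[0, 0, 0], [0, 0, 0], 1]
  ]
}}

```text
time_s: 43.8
tcp_pos: [0.543, -0.279, 0.0427]
eef_rot: [[-0.99, 0.141, 0.001], [0.141, 0.99, -0.0], [-0.001, -0.0, -1.0]]
contact_force: [0.4, -0.5, -1.7]
width: 0.113
grasp_force: 58.6
```

{"method": "apply_moves", "body": {
  "series": [
    [[0, 0, 0], [0, 0, 0], 1],
    [[0, 0, 0], [0, 0, 0], 1],
    [[0, 0, 0], [0, 0, 0], 0.65],
    [[0, 0, 0], [0, 0, 0], 0.65],
    [[0, 0, 0], [0, 0, 0], 0.65],
    [[0, 0, 0], [0, 0, 0], 0.65],
    [[0.012, 0, -0.045], [0, 0, 0], 0.65],
    [[0.013, 0, -0.04], [0, 0, 0], 0.65],
    [[0, 0, 0], [0, 0, 0], 0.65],
    [[0, 0, 0], [0, 0, 0], 0.65]
  ]
}}

```text
time_s: 44.63
tcp_pos: [0.538, -0.2784, 0.0601]
eef_rot: [[-0.99, 0.141, 0.001], [0.141, 0.99, -0.001], [-0.002, -0.001, -1.0]]
contact_force: [-0.8, -0.4, -0.4]
width: 0.348
grasp_force: 0.0
```

{"method": "apply_moves", "body": {
  "series": [
    [[0, 0, 0], [0, 0, 0], 1],
    [[0, 0, 0], [0, 0, 0], 1],
    [[0, 0, 0], [0, 0, 0], 1],
    [[0, 0, 0], [0, 0, 0], 1],
    [[0, 0, 0], [0, 0, 0], 1],
    [[0, 0, 0], [0, 0, 0], 1],
    [[0, 0, -0.12], [0, 0, 0], 1],
    [[0, 0, -0.16], [0, 0, 0], 1],
    [[0, 0, -0.16], [0, 0, 0], 1],
    [[0, 0, -0.16], [0, 0, 0], 1]
  ]
}}

```text
time_s: 45.47
tcp_pos: [0.5374, -0.2778, 0.1798]
eef_rot: [[-0.99, 0.141, -0.001], [0.141, 0.99, 0.001], [0.002, 0.001, -1.0]]
contact_force: [0.6, -0.6, -1.4]
width: 0.109
grasp_force: 58.6
```

{"method": "apply_moves", "body": {
  "series": [
    [[0, 0, -0.16], [0, 0, 0], 1],
    [[0, 0, -0.15], [0, 0, 0], 1],
    [[0, 0, 0], [0, 0, -0.032], 1],
    [[0, 0, 0], [0, 0, -0.033], 1],
    [[0, 0, 0], [0, 0, 0], 1],
    [[0, 0, 0], [0, 0, 0], 1],
    [[0, 0, 0], [0, 0, 0], 1],
    [[0, 0, 0], [0, 0, 0], 1],
    [[0, 0, 0], [0, 0, 0], 1],
    [[0, 0, 0], [0, 0, 0], 1]
  ]
}}

```text
time_s: 46.3
tcp_pos: [0.5378, -0.2782, 0.2409]
eef_rot: [[-0.998, -0.062, -0.0], [-0.062, 0.998, 0.0], [0.0, 0.0, -1.0]]
contact_force: [-0.4, -0.6, -1.5]
width: 0.106
grasp_force: 58.7
```

Run:
```python
from h import *
held(.0545)
shift([.5322,.2068,.24],1.633)
```

```text
held [     0      0    512    384 191469] [255.4469 190.5202] [ 0.1449 -0.1665  0.0545] [0.1449 0.1661 0.0545]
held [ 230  172   55  152 5129] [257.056  228.2969] [ 0.0295 -0.0196  0.0545] [0.0296 0.0213 0.0545]
t 46.35 tcp [ 0.5378 -0.2782  0.241 ] w 0.10827301664740853 gf 58.722572922706604
 turn [ 0.     -0.     -0.0001]  shift in present axes [-0.1219  2.4221  0.0051]  in turned axes [-0.1228  2.4221  0.005 ] dist m 0.4850382045022504
```

{"method": "apply_moves", "body": {
  "series": [
    [[-0.0082, 0.1615, 0], [0, 0, 0], 1],
    [[-0.0082, 0.1615, 0], [0, 0, 0], 1],
    [[-0.0082, 0.1615, 0], [0, 0, 0], 1],
    [[-0.0082, 0.1615, 0], [0, 0, 0], 1],
    [[-0.0082, 0.1615, 0], [0, 0, 0], 1],
    [[-0.0082, 0.1615, 0], [0, 0, 0], 1],
    [[-0.0082, 0.1615, 0], [0, 0, 0], 1],
    [[-0.0082, 0.1615, 0], [0, 0, 0], 1],
    [[-0.0082, 0.1615, 0], [0, 0, 0], 1],
    [[-0.0082, 0.1615, 0], [0, 0, 0], 1]
  ]
}}

```text
time_s: 47.18
tcp_pos: [0.5337, 0.0468, 0.2413]
eef_rot: [[-0.998, -0.062, 0.0], [-0.062, 0.998, 0.0], [-0.0, -0.0, -1.0]]
contact_force: [0.5, 0.2, -2.1]
width: 0.106
grasp_force: 59.0
```

{"method": "apply_moves", "body": {
  "series": [
    [[-0.0082, 0.1615, 0], [0, 0, 0], 1],
    [[-0.0082, 0.1615, 0], [0, 0, 0], 1],
    [[-0.0082, 0.1615, 0], [0, 0, 0], 1],
    [[-0.0082, 0.1615, 0], [0, 0, 0], 1],
    [[-0.0082, 0.1615, 0], [0, 0, 0], 1],
    [[0, 0, 0], [0, 0, 0], 1],
    [[0, 0, 0], [0, 0, 0], 1],
    [[0, 0, 0], [0, 0, 0], 1],
    [[0, 0, 0], [0, 0, 0], 1],
    [[0, 0, 0], [0, 0, 0], 1]
  ]
}}

```text
time_s: 48.02
tcp_pos: [0.5323, 0.2059, 0.2412]
eef_rot: [[-0.998, -0.061, 0.0], [-0.061, 0.998, -0.0], [-0.0, -0.0, -1.0]]
contact_force: [1.0, -1.2, -2.3]
width: 0.107
grasp_force: 59.2
```

Run:
```python
from h import *
held(.0545)
shift([.5322,.2068,.0645],1.633)
im=r.capture("wrist"); m=cv2.inRange(cv2.cvtColor(im,cv2.COLOR_BGR2HSV),(0,150,50),(12,255,255))
for u in (234,240,246): 
    v=np.flatnonzero(m[:,u]); print(u,v[:1],v[-1:],intool(.0545,(u,v[0])))
```

```text
held [     0      0    512    384 186260] [255.1161 190.9121] [ 0.1449 -0.1665  0.0545] [0.1449 0.1661 0.0545]
held [ 200  143  113  181 7892] [256.2282 207.33  ] [ 0.0511 -0.0407  0.0545] [0.0511 0.0409 0.0545]
t 48.0667 tcp [0.5322 0.206  0.2412] w 0.1077295372672173 gf 59.198559522628784
 turn [ 0.      0.     -0.0003]  shift in present axes [0.     0.0039 0.8835]  in turned axes [-0.0001  0.0039  0.8835] dist m 0.1767076645390194
234 [172] [238] [ 0.0295 -0.0166  0.0545]
240 [172] [229] [ 0.0295 -0.0122  0.0545]
246 [111] [250] [ 0.0732 -0.0072  0.0545]
```

Still held and centred, so I'll lower and release it.

{"method": "apply_moves", "body": {
  "series": [
    [[0, 0.002, 0.16], [0, 0, 0], 1],
    [[0, 0, 0.16], [0, 0, 0], 1],
    [[0, 0, 0.14], [0, 0, 0], 1],
    [[0, 0, 0.12], [0, 0, 0], 1],
    [[0, 0, 0.1], [0, 0, 0], 1],
    [[0, 0, 0.08], [0, 0, 0], 1],
    [[0, 0, 0.06], [0, 0, 0], 1],
    [[0, 0, 0.04], [0, 0, 0], 1],
    [[0, 0, 0.025], [0, 0, 0], 1],
    [[0, 0, 0], [0, 0, 0], 1]
  ]
}}

```text
time_s: 48.95
tcp_pos: [0.5322, 0.2072, 0.064]
eef_rot: [[-0.998, -0.062, 0.0], [-0.062, 0.998, 0.0], [-0.0, 0.0, -1.0]]
contact_force: [0.2, -0.0, -1.2]
width: 0.109
grasp_force: 59.4
```

{"method": "apply_moves", "body": {
  "series": [
    [[0, 0, 0], [0, 0, 0], 1],
    [[0, 0, 0], [0, 0, 0], 1],
    [[0, 0, 0], [0, 0, 0], 1],
    [[0, 0, 0], [0, 0, 0], 0.75],
    [[0, 0, 0], [0, 0, 0], 0.72],
    [[0, 0, 0], [0, 0, 0], 0.72],
    [[0, 0, 0], [0, 0, 0], 0.72],
    [[0, 0, 0], [0, 0, 0], 0.72],
    [[0, 0, -0.05], [0, 0, 0], 0.72],
    [[0, 0, -0.1], [0, 0, 0], 0.72]
  ]
}}

```text
time_s: 49.78
tcp_pos: [0.531, 0.207, 0.093]
eef_rot: [[-0.998, -0.063, -0.004], [-0.063, 0.998, -0.001], [0.004, -0.001, -1.0]]
contact_force: [-0.4, 0.1, 0.6]
width: 0.279
grasp_force: 0.0
```

{"method": "apply_moves", "body": {
  "series": [
    [[0, 0, -0.18], [0, 0, 0], 0.72],
    [[0, 0, -0.18], [0, 0, 0], 0.72],
    [[0, 0, -0.18], [0, 0, 0], 0.72],
    [[0, 0, -0.2], [0, 0, 0], 0.72],
    [[0, 0, 0], [0, 0, 0], 1],
    [[0, 0, 0], [0, 0, 0], 1],
    [[0, 0, 0], [0, 0, 0], 1],
    [[0, 0, 0], [0, 0, 0], 1],
    [[0, 0, 0], [0, 0, 0], 1],
    [[0, 0, 0], [0, 0, 0], 1]
  ]
}}

```text
time_s: 50.62
tcp_pos: [0.5318, 0.2072, 0.2411]
eef_rot: [[-0.998, -0.063, -0.002], [-0.063, 0.998, -0.001], [0.002, -0.0, -1.0]]
contact_force: [0.3, -0.4, -0.5]
width: -0.001
grasp_force: 0.0
```

Run:
```python
from h import *
y=1.633; ey=np.array([np.cos(y),np.sin(y)]); ex=np.array([ey[1],-ey[0]])
im,c,M=snap("wrist","pics/w15.png"); top=r.capture("top"); cv2.imwrite("pics/t6.png",top)
m=cv2.inRange(cv2.cvtColor(im,cv2.COLOR_BGR2HSV),(0,150,50),(12,255,255)); n,l,s,ce=cv2.connectedComponentsWithStats(m)
for a,b in zip(s,ce):
    if 100<a[4]<8000:
        p=onz(c,M,(b[0],a[1]+a[3]-1),.096)[:2]; print(a,b,"far top end in cassette mm",1e3*(p@ex-.544),1e3*(p@ey-.1733))
m=cv2.inRange(cv2.cvtColor(top,cv2.COLOR_BGR2HSV),(0,140,60),(12,255,255)); n,l,s,ce=cv2.connectedComponentsWithStats(m)
for a,b in zip(s,ce):
    if 20<a[4]<8000: print("top",a,b)
q=(.477-.023-.010)*ex+.1733*ey; print("behind knob",q); shift([q[0],q[1],.24],y)
```

```text
[243 105  26  26 382] [255.2984 117.7906] far top end in cassette mm -52.832831313286974 -0.9252422194756527
[ 243  144   29   60 1256] [257.5175 167.0908] far top end in cassette mm 27.722489767214142 1.463033000039221
[ 282  144   30   62 1357] [297.339  169.1083] far top end in cassette mm 30.0994223235187 46.427251699359516
[ 322  144   40   62 1623] [342.1738 170.8589] far top end in cassette mm 30.101849240147473 97.3031491641681
[ 199  146   33   60 1524] [214.706  171.0873] far top end in cassette mm 30.176123697344902 -46.88110156831804
[ 58 316  39  26 479] [ 74.0501 326.8163] far top end in cassette mm 232.86131483061368 -253.82523971939818
top [223  95  25  24 468] [235.5833 106.5855]
top [160 188   8  26 151] [162.7152 200.8146]
top [168 190   8  24 149] [171.6779 201.4362]
top [149 193   7  23 148] [151.7432 203.8446]
top [139 199   5  17  78] [141.0769 206.5256]
top [129 201   6  15  57] [132.3158 206.5789]
top [ 96 210   5   6  27] [ 97.8148 212.4074]
top [135 226   7   7  28] [137.7857 228.7143]
top [216 251  22  32 487] [226.23   266.2834]
behind knob [0.4324 0.2006]
t 50.7167 tcp [0.5319 0.2073 0.2415] w 0.00020952021103043338 gf 0.0
 turn [-0.0001 -0.0003  0.0001]  shift in present axes [ 0.4989 -0.0022  0.008 ]  in turned axes [ 0.4989 -0.0024  0.0074] dist m 0.09979375122890527
```

{"method": "apply_moves", "body": {
  "series": [
    [[0.1663, -0.001, 0], [0, 0, 0], 1],
    [[0.1663, -0.001, 0], [0, 0, 0], 1],
    [[0.1663, 0, 0], [0, 0, 0], 1],
    [[0, 0, 0], [0, 0, 0], 1],
    [[0, 0, 0.15], [0, 0, 0], 1],
    [[0, 0, 0.15], [0, 0, 0], 1],
    [[0, 0, 0.12], [0, 0, 0], 1],
    [[0, 0, 0.1], [0, 0, 0], 1],
    [[0, 0, 0.05], [0, 0, 0], 1],
    [[0, 0, 0.025], [0, 0, 0], 1]
  ]
}}

```text
time_s: 51.55
tcp_pos: [0.4322, 0.2005, 0.1218]
eef_rot: [[-0.998, -0.063, -0.002], [-0.063, 0.998, -0.001], [0.002, -0.001, -1.0]]
contact_force: [-0.1, -0.4, -0.2]
width: -0.002
grasp_force: 0.0
```

{"method": "apply_moves", "body": {
  "series": [
    [[0, 0, 0], [0, 0, 0], 1],
    [[-0.04, 0, 0], [0, 0, 0], 1],
    [[-0.04, 0, 0], [0, 0, 0], 1],
    [[-0.04, 0, 0], [0, 0, 0], 1],
    [[-0.04, 0, 0], [0, 0, 0], 1],
    [[-0.04, 0, 0], [0, 0, 0], 1],
    [[-0.04, 0, 0], [0, 0, 0], 1],
    [[0, 0, 0], [0, 0, 0], 1],
    [[0, 0, 0], [0, 0, 0], 1],
    [[0, 0, 0], [0, 0, 0], 1]
  ]
}}

```text
time_s: 52.38
tcp_pos: [0.4803, 0.2036, 0.1229]
eef_rot: [[-0.998, -0.062, -0.0], [-0.062, 0.998, -0.0], [0.0, -0.0, -1.0]]
contact_force: [0.2, 0.2, 0.7]
width: 0.006
grasp_force: 0.0
```

{"method": "apply_moves", "body": {
  "series": [
    [[-0.02, 0, 0], [0, 0, 0], 1],
    [[-0.015, 0, 0], [0, 0, 0], 1],
    [[-0.01, 0, 0], [0, 0, 0], 1],
    [[0, 0, 0], [0, 0, 0], 1],
    [[0, 0, 0], [0, 0, 0], 1],
    [[0, 0, 0], [0, 0, 0], 1],
    [[0, 0, 0], [0, 0, 0], 1],
    [[0, 0, 0], [0, 0, 0], 1],
    [[0, 0, 0], [0, 0, 0], 1],
    [[0, 0, 0], [0, 0, 0], 1]
  ]
}}

```text
time_s: 53.22
tcp_pos: [0.4894, 0.2042, 0.1231]
eef_rot: [[-0.998, -0.063, 0.0], [-0.063, 0.998, 0.0], [-0.0, 0.0, -1.0]]
contact_force: [0.8, -0.7, 0.1]
width: -0.002
grasp_force: 0.0
```

{"method": "apply_moves", "body": {
  "series": [
    [[-0.005, 0, 0], [0, 0, 0], 1],
    [[-0.005, 0, 0], [0, 0, 0], 1],
    [[0, 0, 0], [0, 0, 0], 1],
    [[0, 0, 0], [0, 0, 0], 1],
    [[0, 0, 0], [0, 0, 0], 1],
    [[0, 0, 0], [0, 0, 0], 1],
    [[0, 0, 0], [0, 0, 0], 1],
    [[0, 0, 0], [0, 0, 0], 1],
    [[0, 0, 0], [0, 0, 0], 1],
    [[0, 0, 0], [0, 0, 0], 1]
  ]
}}

```text
time_s: 54.05
tcp_pos: [0.4901, 0.2043, 0.123]
eef_rot: [[-0.998, -0.063, -0.003], [-0.063, 0.998, -0.001], [0.003, -0.0, -1.0]]
contact_force: [-11.9, -1.2, 6.7]
width: -0.002
grasp_force: 6.2
```

Run:
```python
from h import *
y=1.633; ey=np.array([np.cos(y),np.sin(y)]); ex=np.array([ey[1],-ey[0]])
s=r.state(); print(s["tcp_pos"][:2]@ex, s["contact_force"])
im,c,M=snap("wrist","pics/w16.png")
g=cv2.cvtColor(im,cv2.COLOR_BGR2GRAY)
for u in (200,330):
    d=np.diff(g[:,u].astype(int)); k=np.flatnonzero(abs(d)>30)
    print(u,[(v,d[v],round(1e3*(onz(c,M,(u,v+.5),.109)[:2]@ex-.544),1)) for v in k])
```

```text
0.501833576117321 [-11.9391  -1.1643   6.6558]
200 [(np.int64(133), np.int64(36), np.float64(-104.0)), (np.int64(188), np.int64(-100), np.float64(-71.3)), (np.int64(206), np.int64(66), np.float64(-59.7)), (np.int64(207), np.int64(44), np.float64(-59.1)), (np.int64(213), np.int64(-111), np.float64(-55.1)), (np.int64(214), np.int64(-51), np.float64(-54.4)), (np.int64(239), np.int64(56), np.float64(-37.1)), (np.int64(240), np.int64(36), np.float64(-36.4)), (np.int64(271), np.int64(-176), np.float64(-13.2)), (np.int64(298), np.int64(38), np.float64(8.7))]
330 [(np.int64(133), np.int64(33), np.float64(-104.1)), (np.int64(180), np.int64(-66), np.float64(-76.4)), (np.int64(188), np.int64(-51), np.float64(-71.4)), (np.int64(265), np.int64(35), np.float64(-17.9)), (np.int64(267), np.int64(-32), np.float64(-16.3)), (np.int64(272), np.int64(-69), np.float64(-12.4)), (np.int64(273), np.int64(-115), np.float64(-11.6))]
```

{"method": "apply_moves", "body": {
  "series": [
    [[0.04, 0, 0], [0, 0, 0], 1],
    [[0.06, 0, 0], [0, 0, 0], 1],
    [[0, 0, -0.1], [0, 0, 0], 1],
    [[0, 0, -0.18], [0, 0, 0], 1],
    [[0, 0, -0.18], [0, 0, 0], 1],
    [[0, 0, -0.18], [0, 0, 0], 1],
    [[0.15, 0, 0], [0, 0, 0], 1],
    [[0, 0, 0], [0, 0, 0], 1],
    [[0, 0, 0], [0, 0, 0], 1],
    [[0, 0, 0], [0, 0, 0], 1]
  ]
}}

```text
time_s: 54.93
tcp_pos: [0.4416, 0.2012, 0.251]
eef_rot: [[-0.998, -0.063, 0.0], [-0.063, 0.998, 0.0], [-0.0, 0.0, -1.0]]
contact_force: [-0.5, 0.3, -0.1]
width: 0.001
grasp_force: 0.0
```

Run:
```python
from h import *
y=1.633; ey=np.array([np.cos(y),np.sin(y)]); ex=np.array([ey[1],-ey[0]])
im,c,M=snap("wrist","pics/w17.png"); g=cv2.cvtColor(im,cv2.COLOR_BGR2GRAY)
for u in (200,330):
    d=np.diff(g[:,u].astype(int)); k=np.flatnonzero(abs(d)>30)
    print(u,[(int(v),int(d[v]),round(1e3*(onz(c,M,(u,v+.5),.109)[:2]@ex-.544),1)) for v in k])
top=r.capture("top"); h0=cv2.imread("pics/top0.png")
hs=lambda i:cv2.cvtColor(i,cv2.COLOR_BGR2HSV)
for n,lo,hi in [("red/orange",(0,140,60),(12,255,255)),("blue",(105,150,60),(125,255,255))]:
    for nm,i in(("before",h0),("now",top)):
        _,_,s,ce=cv2.connectedComponentsWithStats(cv2.inRange(hs(i),lo,hi))
        print(n,nm,[(*map(int,a),*np.round(b,1).tolist()) for a,b in zip(s,ce) if 25<a[4]<9000])
print(r.state()["tcp_pos"],r.state()["contact_force"])
```

```text
200 [(157, -72, np.float64(-114.7)), (158, 85, np.float64(-113.6)), (193, -50, np.float64(-74.6)), (194, -65, np.float64(-73.4)), (206, 104, np.float64(-59.3)), (210, -107, np.float64(-54.5)), (224, 48, np.float64(-37.2)), (225, 66, np.float64(-36.0)), (255, -94, np.float64(3.2)), (257, 40, np.float64(6.0)), (258, 58, np.float64(7.3)), (271, -137, np.float64(25.5))]
330 [(157, -70, np.float64(-114.9)), (158, 85, np.float64(-113.8)), (193, -50, np.float64(-74.7)), (194, -73, np.float64(-73.5)), (206, 99, np.float64(-59.4)), (209, -57, np.float64(-55.8)), (210, -74, np.float64(-54.5)), (222, 31, np.float64(-39.8)), (224, 48, np.float64(-37.3)), (225, 59, np.float64(-36.0)), (252, -104, np.float64(-0.9)), (257, 49, np.float64(5.9)), (258, 52, np.float64(7.3)), (272, -55, np.float64(26.9)), (273, -99, np.float64(28.3))]
red/orange before [(223, 95, 25, 24, 445, 235.6, 106.5), (270, 179, 15, 22, 169, 275.1, 190.2), (263, 180, 8, 20, 111, 266.4, 189.4), (292, 183, 9, 21, 128, 296.0, 194.1), (284, 185, 8, 18, 94, 287.4, 193.4), (336, 191, 7, 19, 74, 338.7, 199.8), (345, 191, 9, 20, 107, 348.5, 201.1), (357, 191, 7, 23, 92, 360.1, 201.9), (323, 192, 10, 16, 89, 327.8, 200.1), (216, 251, 22, 32, 520, 226.5, 266.5)]
red/orange now [(223, 95, 25, 24, 457, 235.7, 106.6), (159, 188, 7, 13, 74, 162.6, 194.3), (96, 191, 5, 13, 59, 97.9, 197.3), (118, 190, 4, 13, 51, 119.5, 196.1), (139, 190, 6, 12, 59, 141.1, 195.6), (169, 190, 6, 11, 63, 171.5, 194.8), (129, 193, 6, 9, 54, 131.5, 197.0), (149, 193, 7, 8, 54, 151.9, 196.6), (108, 194, 6, 9, 53, 110.5, 197.9), (216, 251, 22, 32, 516, 226.4, 266.1)]
blue before [(223, 137, 11, 11, 100, 228.0, 142.1)]
blue now [(223, 137, 11, 11, 100, 228.0, 142.1)]
[0.4418 0.2012 0.2506] [ 0.116  -0.2347  0.7323]
```

```bash
python3 -c "
from station import r
print(r.sign_off())"
```

```text
the job is handed in; nothing more can be done
None
```

I handed the job in at about 55 s: both flaps are folded back, the three tall tiles stand in deep bays 0–2 and the one short tile in shallow bay 3, the gate is slid fully home over them, and the bottle, jar and sponge are unmoved; no verdict came back.

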